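# Latch the leak-test rig shut

## Robot

A 6-joint arm with a two-finger parallel gripper is mounted at the origin on a cart in front of the work surface, level with it; the furniture and walls round the work are solid. World frame = base frame: x ahead of the robot, y to its left, z up, the work surface at z = 0. Lengths are in m, angles in rad, forces in N, time in s.
With the tool pointing down it reaches from about 0.3 to 0.875 m from the base axis. Payload 6.4 kg.
Tool frame: the origin (TCP) lies at the very end of the fingers, on their centre line; the grasp point (between the pads) lies grip_point_offset behind it (grip_point_offset is the distance from the TCP to the grasp point, in m); y points along the fingers, x is the direction in which the jaws open and shut, and the axes are right-handed (so a half turn about y gives the same grasp; the last joint's range is limited). The gripper opens to 85 mm and grips with 20 to 120 N. Pads are 22 mm wide; open, the fingers measure 114 mm over their backs; the gripper's body (76 mm by 85 mm) begins 54 mm behind the grasp point. The pads swing forward as they close: fully open they stand 13 mm farther back than shut.
Start: joints at [-1.431, 0.181, 1.607, -0, 1.354, -0.206], TCP at [0.195, -0.541, 0.231] pointing down, gripper open.
Joint ranges: [-2.99, 2.99], [-0.89, 2.07], [0.3, 2.58], [-1.14, 4.28], [0, 2.63], [-3.12, 3.12]. Speed limits (rad/s): [2.57, 2.57, 3.01, 3.14, 3.14, 3.14].

## Interface

Orientations are given as a unit quaternion [w, x, y, z].
In Python, from bench import get_obs, camera, camera_model, hand_in, grip_point_offset gives the robot as it stands.
- The arm moves only by the shell command python3 -m jog 'ROWS'. ROWS is JSON, a list of rows, each a list of 7 numbers: the shift along the tool's x, y, z in mm, then the turn, a rotation vector about the tool's x, y, z in degrees, then the gripper's target within -1 to 1 (shut at 1, half-way at 0, fully open at -1). In form: [[x, y, z, ax, ay, az, grip], ...]. A call has 1 to 8 rows; each row shifts and turns the commanded pose from where the row before left it, along the tool's axes as they then stand; what a row does not reach is not made up. A row lasts 1/12 s, in which the tool goes at most 41.7 mm and 7.16 degrees, less where a joint would pass 70% of its speed; a pose out of reach is approached as far as the arm can. A call is refused whole if a number of a shift passes 41.7 or a number of a turn 7.16, either way. A call with a gripper value outside its range is refused whole. The fingers move at their own pace and stop on an object; the grip force is fixed at half the most. Time passes only in rows, so rows that do not move let the fingers close. It gives the time, the measured TCP pose, the force and the opening at its end, in the units of the state.
- get_obs(): the state, without advancing time (a new reading comes with each control period).
- camera(name): name is "scene" or "side" or "wrist"; returns the picture (384x512x3 uint8, blue, green, red); there is no depth.
- camera_model(name): a dict with "K" (3x3 intrinsics, pixels), "distortion" ([k1, k2, p1, p2, k3] as OpenCV has them; the pictures are not rectified), "pose" (4x4, takes a point from camera to world coordinates). Camera axes: x right, y down, z forward; pixel columns grow to the right and rows downward; lengths in m; the calibration is good to about 2 mm. A picture is of the moment at which its call begins: read the wrist's pose just before it. camera_model takes no time and is no camera call; for the wrist camera it gives the pose at the moment of the call.
- hand_in(): hands the job in, once; it reports no verdict.
The state is a dict: "time_s": time; "q": joint angles; "dq": joint speeds; "joint_efforts": joint torques, N m; "eef_pos": TCP position; "eef_rot": TCP orientation; "wrist_force": force on the tool from outside, world axes, zero at the start; "torque": the same for the moment, N m; "opening": opening from 0.0 (shut) to 1.0 (fully open).
Only numpy, scipy, OpenCV 4.12 (cv2) and the standard library are available. Lean on these libraries where they do the work, as an engineer would, in place of code of your own. Each camera call takes 0.05 s, during which the arm holds its last target.

## Task

Close the leak-test rig on the bench: hook the wire bail of its draw latch over the keeper on the sliding sealing head, then push the latch lever back past its centre until it lies fully home, so that the head is drawn shut and stays clamped. Work gently: press with no more than about 25 N anywhere, and leave the loose things round the rig where they lie.

Things in the scene. Friction and masses are not known exactly. Their poses are not given: they have to be found in the camera images.
- rig: Leak-test rig, fixed: dark steel base plate 250 x 120 x 10 mm with a grey chamber block on it (95 x 90 mm, top at z = 52 mm, x = -115 to -20 mm), two brass nipples on its outer end. Origin: on the bench under the plate's centre. Rig +x points from latch to keeper, z up; the latch moves in the rig's x-z plane at y = 0.
- latch_nominal (a point): Nominal lever pivot of the steel draw latch on the chamber block: rig x = -33, z = 73 mm; pivot axis along rig y. Slotted holes and shims let the whole latch really sit up to 3 mm either way along x and 4.5 mm up or down from here; this is not reported and must be felt. It sets how hard the lever closes: 3 to 16 N at the grip bar.
- lever (a joint): Lever angle (rad). 0: fully home at its stop, level, pointing along rig -x; 1.57 upright; 2.2 front stop, leaning to the keeper. Steel blade 9 mm wide, 5 mm thick; at its end a black grip bar, 12 mm diameter, 22 mm long along y, axis 55 mm from the pivot. Stiff (0.12 N m), stays where left. With the bail hooked it passes centre at 0.15 to 0.35, then must still be pushed to its stop.
- bail (a joint): Bail angle (rad) about its pin on the lever. From the pin the bail points (bail - lever) rad above rig +x, so the lever carries it along. Wire bail: two legs 31 mm apart astride the lever, end cross bar 5 mm diameter, 35 mm long along y, 55.7 mm from the pin. Legs are sprung (10 N per mm, up to 10 mm). Starts raised; stays where put; 0.3 N at the cross bar turns it.
- bail_pin (a point): The bail's pin as it lies with the latch at its nominal place and the lever home (a fixed reference point; it does not move with the lever). The pin turns with the lever, 15 mm from the pivot: from the pivot it lies at rig (x, z) = (15 cos(3.421 - lever), 15 sin(3.421 - lever)) mm. The bail reaches over the keeper only with the lever near its front stop.
- head (a joint): Opening (m) of the sealing head: 0 shut, rubber seal on the chamber; 0.012 fully open. Slides along rig +x on two rods, friction about 1.5 N. Bright steel block 60 x 90 mm, top 50 mm above the bench, the keeper on it.
- keeper_seat (a point): Centre of the bail's cross bar when hooked, on the keeper of the head: 75 mm above the bench, rig x = 13 mm with the head shut; moves with the head. On the latch side an upright 22 mm wide (y), 6 mm thick, face 2.5 mm from this point, top 9 mm above it, with a 1.5 mm lip over the seat. Seat floor 3 mm below, 19 mm long. The bar goes down on the side away from the latch.
- spanner_13: Bystander: a steel combination spanner 178 x 34 x 10 mm lying beside the rig. Origin: the centre of its underside. Leave it.
- plug_gauge: Bystander: a steel plug gauge 99 x 19 x 19 mm lying at the end of the rig. Origin: the centre of its underside. Leave it.
- marker: Bystander: a marker pen 131 x 18 x 18 mm lying in front of the rig. Origin: the centre of its underside. Leave it.

How it is judged:
At the end, for the whole second after the job is handed in: The lever lies fully home (within 0.02 rad of its stop), the sealing head is shut (within 1 mm) and the hooked bail pulls on the keeper with more than 12 N, with the robot clear (value of joint lever below 0.02 rad and value of joint head below 0.001 m and contact force between rig and head above 12 N); the robot touches nothing.
It fails at once if the robot presses on the test rig, its latch or its parts with more than 30 N (contact force between any of the fingers, the arm and rig above 30 N).
It fails at once if the robot presses on the sealing head or its parts with more than 30 N (contact force between any of the fingers, the arm and head above 30 N).
It fails at once if a bystander (spanner, plug gauge, marker) is moved by more than 20 mm (distance of any of spanner_13, plug_gauge, marker from where it was at the start of the episode above 0.02 m).
It also fails if it takes over 67 s, if anything falls off the work surface, if the arm or the gripper's body presses on something with over 40 N, if the wrist force passes 120 N, or if a joint passes its speed limit or range.

## Working session

There is one attempt and no reset: what is moved stays moved. The work goes in short steps, Python scripts to look and compute and a shell command to move; the robot and the scene stay as the last step left them, time stands still between calls to the robot, and variables do not carry over. Pictures are saved under pics/ and viewed, and the job is handed in when it is done.

```bash
ls; mkdir -p pics
cat > h.py <<'E'
import numpy as np, cv2
from bench import get_obs, camera, camera_model, hand_in, grip_point_offset
def snap(n,f):
    m=camera_model(n); im=camera(n); cv2.imwrite('pics/'+f+'.png',im); np.savez('pics/'+f+'.npz',K=m['K'],d=np.array(m['distortion']),P=m['pose']); return im
def ld(f):
    z=np.load('pics/'+f+'.npz'); return z['K'],z['d'],z['P']
def ray(f,u,v):
    K,d,P=ld(f); n=cv2.undistortPoints(np.array([[[u,v]]],float),K,d)[0,0]
    r=P[:3,:3]@np.array([n[0],n[1],1]); return P[:3,3],r/np.linalg.norm(r)
def onz(f,u,v,z):
    o,r=ray(f,u,v); return o+r*(z-o[2])/r[2]
def proj(f,X):
    K,d,P=ld(f); R=P[:3,:3].T; t=-R@P[:3,3]
    return cv2.projectPoints(np.array(X,float).reshape(-1,3),cv2.Rodrigues(R)[0],t,K,d)[0][:,0]
def tri(obs):
    A=np.zeros((3,3));b=np.zeros(3)
    for f,u,v in obs:
        o,r=ray(f,u,v);M=np.eye(3)-np.outer(r,r);A+=M;b+=M@o
    return np.linalg.solve(A,b)
def crop(f,x0,y0,x1,y1,s,out):
    im=cv2.imread('pics/'+f+'.png')[y0:y1,x0:x1]; cv2.imwrite('pics/'+out+'.png',cv2.resize(im,None,fx=s,fy=s,interpolation=cv2.INTER_CUBIC))
E
python3 - <<'E'
from h import *
for n in ('scene','side','wrist'):
    snap(n,n+'0'); print(n,camera_model(n)['pose'][:3].round(3).tolist(), camera_model(n)['K'][0][0])
print(get_obs(), grip_point_offset)
E
```

```text
pics
scene [[-0.845, -0.383, 0.374, 0.194], [-0.535, 0.599, -0.595, 0.506], [0.004, -0.703, -0.711, 0.671]] 371.5530874593729
side [[0.992, -0.066, 0.108, 0.434], [-0.127, -0.543, 0.83, -0.712], [0.004, -0.837, -0.547, 0.554]] 353.6522481485459
wrist [[0.339, -0.904, -0.258, 0.26], [-0.941, -0.327, -0.092, -0.518], [-0.001, 0.274, -0.962, 0.372]] 291.7736611993567
{'time_s': 0.15, 'q': array([-1.43129617e+00,  1.81371033e-01,  1.60774141e+00,  9.98038718e-06,
        1.35380464e+00, -2.06282859e-01]), 'dq': array([-0.00076334, -0.00274256, -0.00244754, -0.00116549, -0.00029143,
        0.00020374]), 'joint_efforts': array([ 1.82745702e-03, -4.45258892e+01, -3.51689386e+01, -2.28522017e-04,
        5.84424313e-03, -1.72201261e-06]), 'eef_pos': array([ 0.19485786, -0.54054533,  0.23060859]), 'eef_rot': array([ 0.57890522, -0.57821657,  0.40684788, -0.40621318]), 'wrist_force': array([ 0.56257841,  0.14724304, -0.99954254]), 'torque': array([ 0.06208151, -0.03059846, -0.01095045]), 'opening': 0.997163805304834} 0.0187
```

View pics/scene0.png

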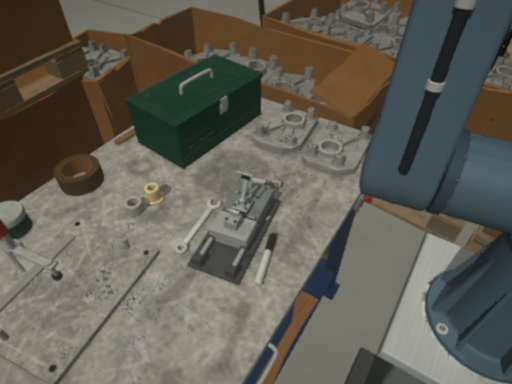

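View pics/side0.png

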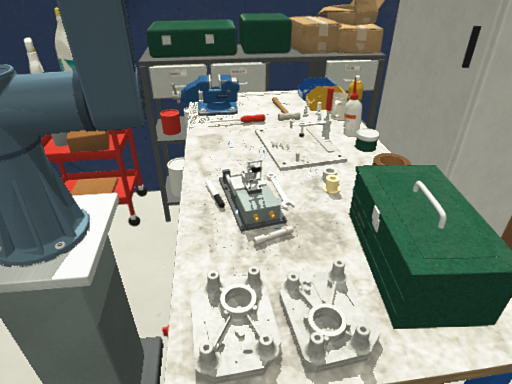

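View pics/wrist0.png

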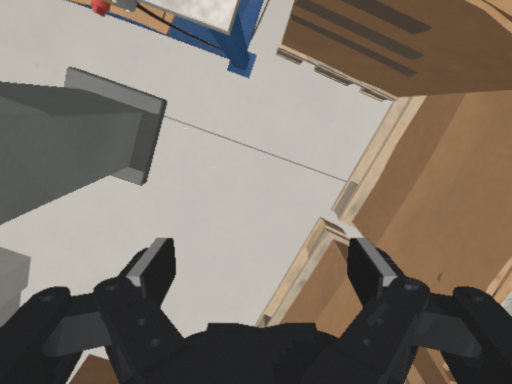

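Run:
```python
from h import *
crop('scene0',170,160,300,290,6,'sc')
crop('side0',190,140,320,260,6,'sd')
```

```text
(no output)
```

View pics/sc.png

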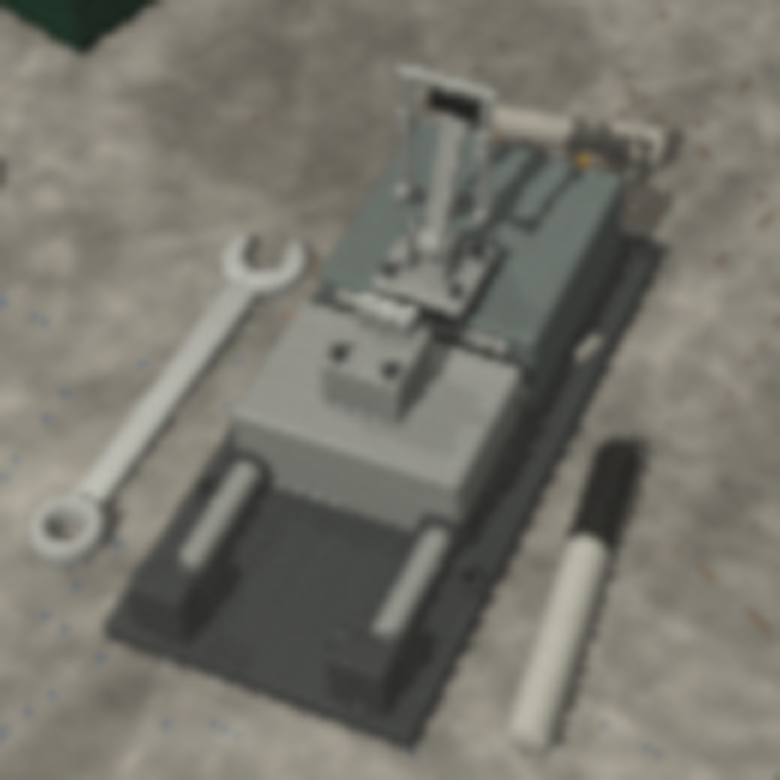

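View pics/sd.png

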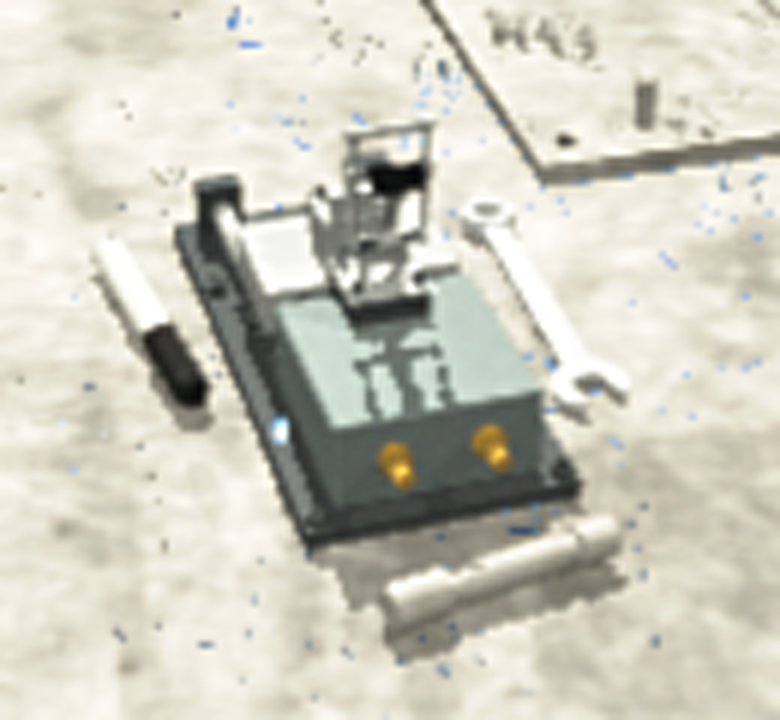

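```bash
cat > fit.py <<'E'
from h import *
from scipy.optimize import least_squares
obs=[('scene0',188.3,265.3,125,-60,10),('scene0',238.7,284.2,125,60,10),('scene0',280.3,200.8,-125,60,10),
('side0',220,179.2,125,60,10),('side0',241.7,230.8,-125,60,10),('side0',286.3,221.7,-125,-60,10),
('scene0',273.3,189.5,-115,45,52),('side0',245.5,211.5,-115,45,52),('side0',280,205.8,-115,-45,52)]
def T(p,X):
    c,s=np.cos(p[2]),np.sin(p[2]); X=np.array(X,float)/1000
    return np.array([p[0]+c*X[0]-s*X[1],p[1]+s*X[0]+c*X[1],X[2]])
def res(p): return np.concatenate([proj(o[0],T(p,o[3:]))[0]-np.array(o[1:3]) for o in obs])
if __name__=='__main__':
    for o in obs: print(o, onz(*o[:3],o[5]/1000).round(4))
    r=least_squares(res,[0.4,-0.05,1.5]); print(r.x); print(r.fun.reshape(-1,2).round(2)); np.save('rig.npy',r.x)
E
python3 fit.py
python3 - <<'E'
from h import *
# lever grip bar & bail bar
p=tri([('scene0',170+453/6,160+100/6),('side0',190+397/6,140+178/6)]);print('grip',p)
p=tri([('scene0',170+402/6,160+70/6),('side0',190+432/6,140+125/6)]);print('bail end far',p)
p=tri([('scene0',170+494/6,160+93/6),('side0',190+347/6,140+134/6)]);print('bail end near',p)
E
```

```text
('scene0', 188.3, 265.3, 125, -60, 10) [0.5484 0.2106 0.01  ]
('scene0', 238.7, 284.2, 125, 60, 10) [0.4341 0.1909 0.01  ]
('scene0', 280.3, 200.8, -125, 60, 10) [ 0.4786 -0.0548  0.01  ]
('side0', 220, 179.2, 125, 60, 10) [0.4427 0.1755 0.01  ]
('side0', 241.7, 230.8, -125, 60, 10) [ 0.4842 -0.0647  0.01  ]
('side0', 286.3, 221.7, -125, -60, 10) [ 0.5963 -0.0437  0.01  ]
('scene0', 273.3, 189.5, -115, 45, 52) [ 0.4928 -0.0422  0.052 ]
('side0', 245.5, 211.5, -115, 45, 52) [ 0.4958 -0.0457  0.052 ]
('side0', 280, 205.8, -115, -45, 52) [ 0.5808 -0.033   0.052 ]
[0.51720292 0.07540453 1.75416757]
[[-1.42 -1.55]
 [ 0.46 -1.62]
 [-0.12 -1.29]
 [-2.65 -1.93]
 [-1.58 -1.58]
 [ 0.51 -1.86]
 [ 0.37 -1.11]
 [-0.77  0.11]
 [ 0.41 -0.91]]
grip [0.52883509 0.0208249  0.12498445]
bail end far [0.54362069 0.03202229 0.14158784]
bail end near [0.50861136 0.02607731 0.14315677]
```

```bash
cat >> h.py <<'E'
from scipy.spatial.transform import Rotation as Rn
rp=np.load('rig.npy') if __import__('os').path.exists('rig.npy') else None
def Rig():
    c,s=np.cos(rp[2]),np.sin(rp[2]); return np.array([[c,-s,0],[s,c,0],[0,0,1.]])
def w2r(X): return Rig().T@(np.asarray(X)-[rp[0],rp[1],0])*1000
def r2w(X): return Rig()@(np.asarray(X,float)/1000)+[rp[0],rp[1],0]
def toolR(o=None):
    o=o or get_obs(); w,x,y,z=o['eef_rot']; return Rn.from_quat([x,y,z,w]).as_matrix()
def stat():
    o=get_obs(); R=toolR(o)
    print('t %.2f rigTCP %s F_rig %s open %.3f'%(o['time_s'],w2r(o['eef_pos']).round(1),(Rig().T@o['wrist_force']).round(2),o['opening']))
    return o,R
def plan(target_rig,tooly_rig=(0,0,-1),toolx_rig=(0,1,0)):
    "total shift in present tool axes (mm) and rotvec deg to target"
    o=get_obs();R=toolR(o)
    ty=Rig()@np.array(tooly_rig,float);ty/=np.linalg.norm(ty);tx=Rig()@np.array(toolx_rig,float);tx-=ty*(tx@ty);tx/=np.linalg.norm(tx)
    Rt=np.stack([tx,ty,np.cross(tx,ty)],1)
    rv=Rn.from_matrix(R.T@Rt).as_rotvec(degrees=True)
    print('shift in present tool axes',(R.T@(r2w(target_rig)-o['eef_pos'])*1000).round(1),'in target axes',(Rt.T@(r2w(target_rig)-o['eef_pos'])*1000).round(1),'rotvec',rv.round(2))
E
python3 - <<'E'
from h import *
stat(); print(toolR().round(3)); print('rig axes',Rig().round(3))
for p in ([.52883509,.0208249,.12498445],[.5436,.0320,.1416],[.5086,.0261,.1432]): print(w2r(p))
plan([0,0,300]);plan([0,0,300],toolx_rig=(0,-1,0))
E
```

```text
t 0.15 rigTCP [-546.8  429.3  230.6] F_rig [ 0.04 -0.58 -1.  ] open 0.997
[[ 0.339 -0.     0.941]
 [-0.941  0.001  0.339]
 [-0.001 -1.     0.   ]]
rig axes [[-0.182 -0.983  0.   ]
 [ 0.983 -0.182  0.   ]
 [ 0.     0.     1.   ]]
[-55.78564571  -1.48481592 124.98445   ]
[-47.49021364 -18.03991284 141.6       ]
[-46.90921101  17.44913386 143.2       ]
shift in present tool axes [-470.3  -68.6  512. ] in target axes [-429.3  -69.4 -546.8] rotvec [ 5.000e-02  9.931e+01 -7.000e-02]
shift in present tool axes [-470.3  -68.6  512. ] in target axes [429.3 -69.4 546.8] rotvec [-7.000e-02 -8.069e+01 -5.000e-02]
```

Run:
```python
from h import *
from scipy.optimize import fsolve
o=get_obs();R=toolR(o); D=R.T@(r2w([20,0,230])-o['eef_pos'])*1000
n=24;a=-80.69/n
M=sum(Rn.from_rotvec([0,a*i,0],degrees=True).as_matrix() for i in range(n))
print(np.linalg.solve(M,D),a)
```

```text
[-2.74926421  0.0578115  32.10210565] -3.362083333333333
```

```bash
R='[-2.75,0,32.1,0,-3.362,0,1]'; python3 -c "
from h import *
print(onz('scene0',185,160,0),onz('scene0',262,105,0.0))"
python3 -m jog '[[-2.75,0,32.1,0,-3.362,0,1],[-2.75,0,32.1,0,-3.362,0,1],[-2.75,0,32.1,0,-3.362,0,1],[-2.75,0,32.1,0,-3.362,0,1],[-2.75,0,32.1,0,-3.362,0,1],[-2.75,0,32.1,0,-3.362,0,1],[-2.75,0,32.1,0,-3.362,0,1],[-2.75,0,32.1,0,-3.362,0,1]]'
```

```text
[ 0.78380636 -0.05618894  0.        ] [ 0.75159022 -0.4101995   0.        ]
time_s: 0.82
eef_pos: [0.4013, -0.3879, 0.231]
eef_rot: [0.658, -0.658, 0.26, -0.26]
wrist_force: [0.2, -0.8, -0.1]
opening: 0.003
```

```bash
python3 -m jog '[[-2.75,0,32.1,0,-3.362,0,1],[-2.75,0,32.1,0,-3.362,0,1],[-2.75,0,32.1,0,-3.362,0,1],[-2.75,0,32.1,0,-3.362,0,1],[-2.75,0,32.1,0,-3.362,0,1],[-2.75,0,32.1,0,-3.362,0,1],[-2.75,0,32.1,0,-3.362,0,1],[-2.75,0,32.1,0,-3.362,0,1]]'
```

```text
time_s: 1.48
eef_pos: [0.5151, -0.1592, 0.231]
eef_rot: [0.7, -0.7, 0.1, -0.1]
wrist_force: [0.1, 1.0, 0.1]
opening: -0.005
```

```bash
python3 -m jog '[[-2.75,0,32.1,0,-3.362,0,1],[-2.75,0,32.1,0,-3.362,0,1],[-2.75,0,32.1,0,-3.362,0,1],[-2.75,0,32.1,0,-3.362,0,1],[-2.75,0,32.1,0,-3.362,0,1],[-2.75,0,32.1,0,-3.362,0,1],[-2.75,0,32.1,0,-3.362,0,1],[-2.75,0,32.1,0,-3.362,0,1]]'; python3 -c "
from h import *
o,R=stat();print((Rig().T@R).round(3)); plan([20,0,230],toolx_rig=(0,-1,0)); im=snap('wrist','w1'); cv2.imwrite('pics/w1b.png',cv2.resize(im,None,fx=1.5,fy=1.5))"
```

```text
time_s: 2.15
eef_pos: [0.5132, 0.0962, 0.2311]
eef_rot: [0.704, -0.704, -0.066, 0.066]
wrist_force: [0.5, 0.3, -0.5]
opening: 0.002
t 2.15 rigTCP [2.120e+01 2.000e-01 2.311e+02] F_rig [ 0.19 -0.56 -0.45] open 0.002
[[ 0.003  0.     1.   ]
 [-1.     0.     0.003]
 [-0.    -1.     0.   ]]
shift in present tool axes [ 0.2  1.1 -1.2] in target axes [ 0.2  1.1 -1.2] rotvec [-0.01  0.16 -0.01]
```

View pics/w1b.png

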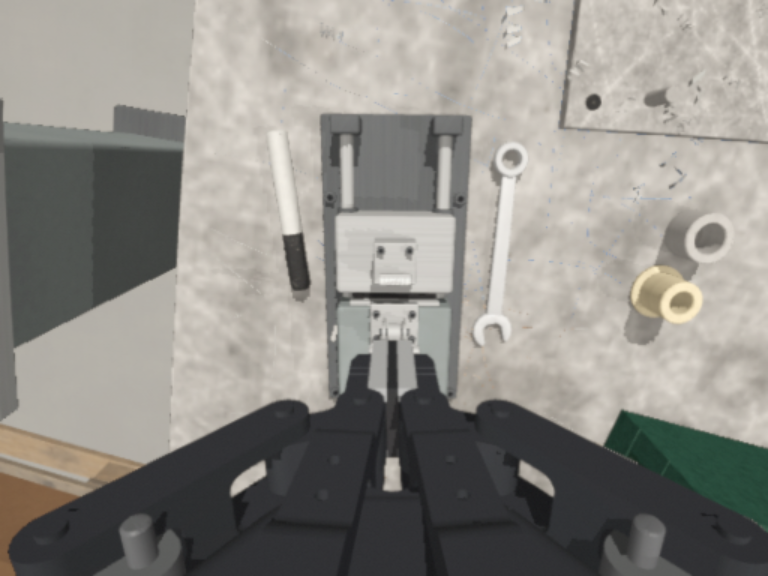

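Run:
```python
from h import *
crop('w1',205,70,325,190,6,'w1c'); crop('w1',205,160,325,280,6,'w1d')
```

```text
(no output)
```

View pics/w1c.png

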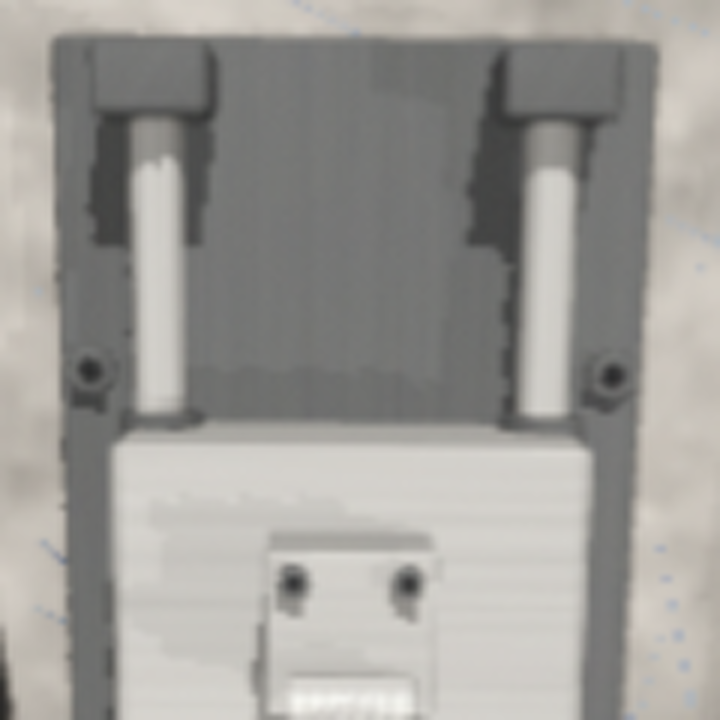

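View pics/w1d.png

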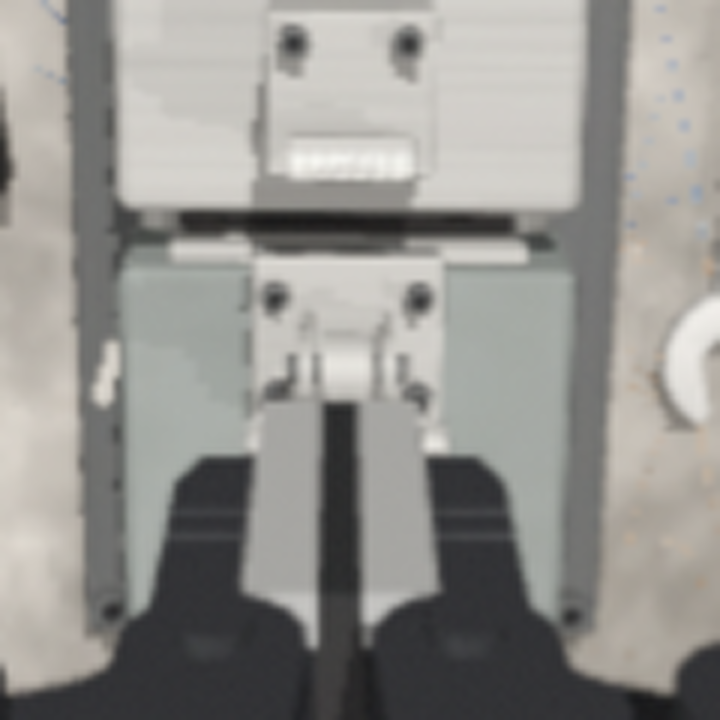

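```bash
cat > fit2.py <<'E'
from h import *
from fit import T
from scipy.optimize import least_squares
g=lambda c,ox,oy:(ox+c[0]/6-.42,oy+c[1]/6-.42)
obs=[('w1',*g((52,37),205,70),125,60,10),('w1',*g((657,43),205,70),125,-60,10),
('w1',*g((122,265),205,160),-20,45,52),('w1',*g((575,265),205,160),-20,-45,52),
]
res=lambda p:np.concatenate([proj(o[0],T(p,o[3:]))[0]-np.array(o[1:3]) for o in obs])
r=least_squares(res,rp); print(r.x, rp); print(r.fun.reshape(-1,2).round(2)); np.save('rig.npy',r.x)
E
python3 fit2.py
python3 - <<'E'
from h import *
from fit2 import g
for n,c,oy,z in [('keeper top ctr',(349,160),160,84),('k lo',(349,180),160,84),('k hi',(349,140),160,84),('kR',(413,160),160,84),('kL',(285,160),160,84),('headF L',(115,450),70,50),('headF R',(590,450),70,50),('head back L',(118,208),160,50),('head back R',(580,208),160,50),('lever pivot bush',(347,370),160,80)]:
    print(n,w2r(onz('w1',*g(c,205,oy),z/1000)).round(1))
for p in ([.52883509,.0208249,.12498445],[.5436,.0320,.1416],[.5086,.0261,.1432]): print(w2r(p))
stat()
E
```

```text
[0.51864776 0.07705892 1.74999254] [0.51720292 0.07540453 1.75416757]
[[-0.88 -0.65]
 [ 0.82 -0.82]
 [-1.03  0.6 ]
 [ 1.1   1.17]]
[0.51864776 0.07705892 1.74999253] [0.51864776 0.07705892 1.74999254]
[[-0.88 -0.65]
 [ 0.82 -0.82]
 [-1.03  0.6 ]
 [ 1.1   1.17]]
keeper top ctr [10.7  0.4 84. ]
k lo [ 7.2  0.3 84. ]
k hi [14.2  0.4 84. ]
kR [ 10.8 -10.6  84. ]
kL [10.6 11.3 84. ]
headF L [48.8 43.5 50. ]
headF R [ 49.4 -43.7  50. ]
head back L [-8.4 44.5 50. ]
head back R [ -7.7 -44.4  50. ]
lever pivot bush [-29.4   0.4  80. ]
[-5.71493356e+01 -1.12314747e-03  1.24984450e+02]
[-48.78485799 -16.52144221 141.6       ]
[-48.35202782  18.96972089 143.2       ]
t 2.20 rigTCP [ 25.    2.8 231. ] F_rig [ 3.75  1.8  -0.92] open -0.006
```

```bash
python3 -m jog '[[0,0,0,0,0,0,1]]'
python3 - <<'E'
from h import *
stat(); plan([-100,0,180],toolx_rig=(0,-1,0))
E
```

```text
time_s: 2.28
eef_pos: [0.5126, 0.0971, 0.231]
eef_rot: [0.704, -0.704, -0.066, 0.067]
wrist_force: [-0.3, -1.0, -0.5]
opening: -0.002
t 2.28 rigTCP [ 20.8   2.3 231. ] F_rig [-0.91  0.51 -0.51] open -0.002
shift in present tool axes [   1.3   51.  -120.9] in target axes [   2.3   51.  -120.8] rotvec [-0.03  0.5  -0.04]
```

```bash
python3 -m jog '[[2.3,0,-30,0,0.5,0,1],[0,0,-30,0,0,0,1],[0,11,-30,0,0,0,1],[0,20,-31,0,0,0,1],[0,20,0,0,0,0,1],[0,30,0,0,0,0,1],[0,16,0,0,0,0,1],[0,0,0,0,0,0,1]]'
python3 - <<'E'
from h import *
stat(); plan([-100,0,114],toolx_rig=(0,-1,0)); 
snap('side','s2');snap('scene','sc2'); snap('wrist','w2')
crop('scene0' if 0 else 'sc2',180,130,280,230,7,'sc2c');crop('side0' if 0 else 's2',200,120,300,220,7,'s2c')
E
```

```text
time_s: 2.95
eef_pos: [0.534, -0.0249, 0.1299]
eef_rot: [0.705, -0.704, -0.058, 0.063]
wrist_force: [0.1, 0.4, -0.6]
opening: -0.0
t 2.95 rigTCP [-103.1    3.1  129.9] F_rig [ 0.42 -0.16 -0.57] open -0.000
shift in present tool axes [ 3.2 15.9  3.1] in target axes [ 3.1 15.9  3.1] rotvec [-0.18 -0.42 -0.42]
```

View pics/w2.png

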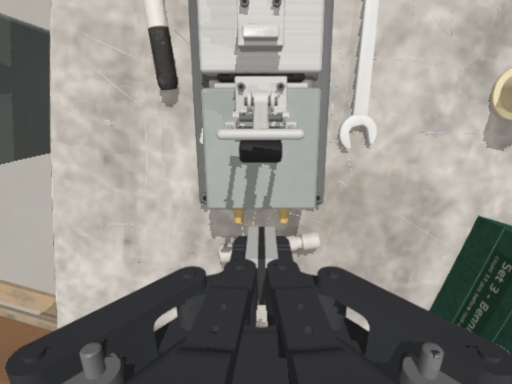

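View pics/s2c.png

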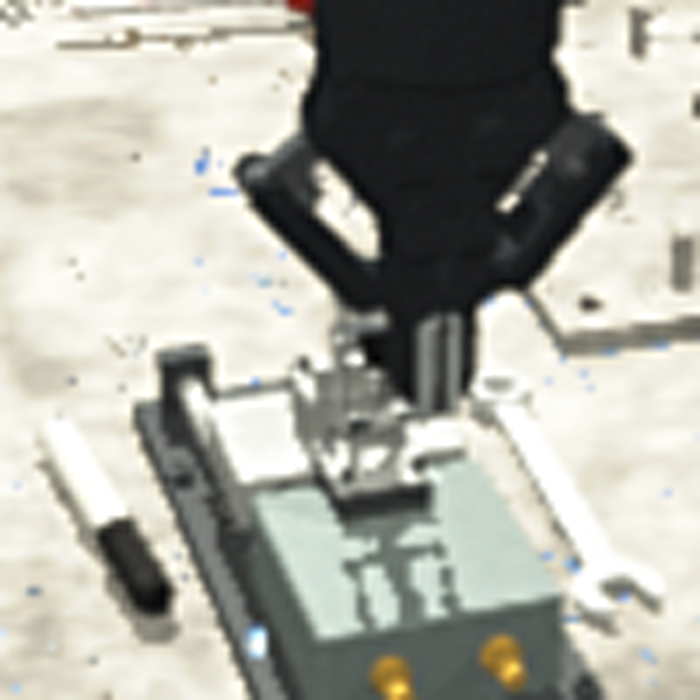

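View pics/sc2c.png

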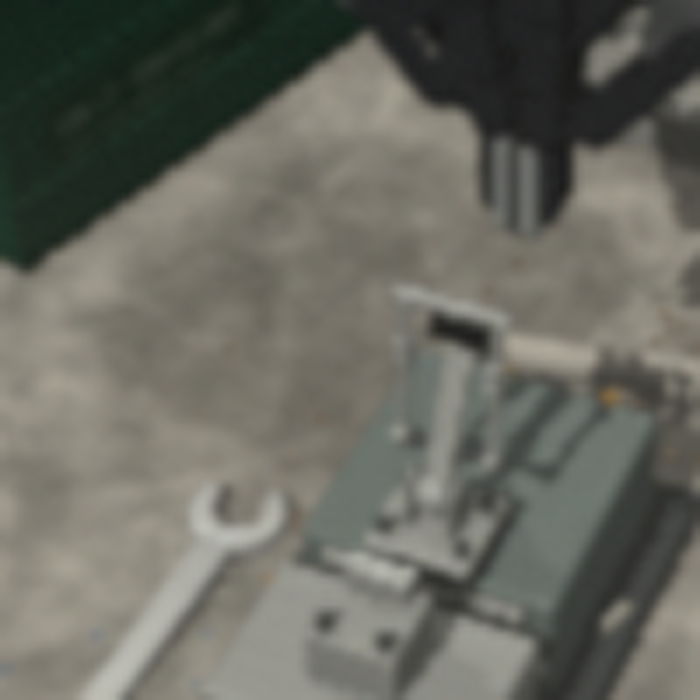

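Run:
```python
from h import *
crop('w2',190,0,330,230,3.4,'w2c')
K,d,P=ld('w2');print(K)
h=lambda u,v:(180+u/7-.43,130+v/7-.43)
for n,a,b in [('bail far',(303,134),(396,291)),('bail near',(219,134),(503,321)),('grip c',(261,151),(464,333))]:
    print(n,w2r(tri([('w2',*a),('sc2',*h(*b))])).round(1), 'onz145/125', w2r(onz('w2',*a,.145 if 'bail' in n else .125)).round(1))
```

```text
[[291.7736612    0.         261.14780693]
 [  0.         291.7736612  190.39668966]
 [  0.           0.           1.        ]]
bail far [-46.9 -17.7 143.2] onz145/125 [-46.3 -18.6 145. ]
bail near [-46.3  18.8 144. ] onz145/125 [-46.1  18.5 145. ]
grip c [-57.2   0.6 123.2] onz145/125 [-56.6   0.  125. ]
```

View pics/w2c.png

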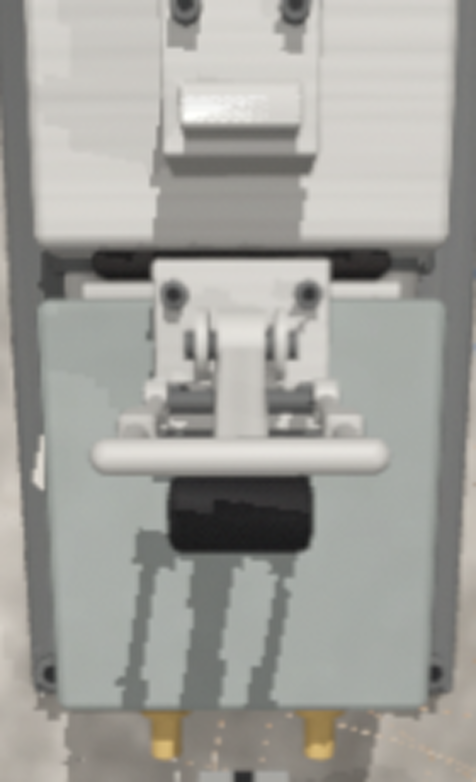

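```bash
python3 -m jog '[[0,0,0,0,0,0,1],[0,0,0,0,0,0,1]]'
python3 - <<'E'
from h import *
stat(); plan([-85,0,113],toolx_rig=(0,-1,0)); print(w2r(camera_model('wrist')['pose'][:3,3]))
K,d,P=ld('w2');print(w2r(P[:3,3]))
for v in (85,128): print(w2r(onz('w2',190+240/3.4,v/3.4-.3,.084)))
for v in (242,): print(w2r(onz('w2',190+240/3.4,v/3.4-.3,.050)))
for v in (301,707): print(w2r(onz('w2',190+240/3.4,v/3.4-.3,.052)))
E
```

```text
time_s: 3.27
eef_pos: [0.5383, -0.0244, 0.136]
eef_rot: [-0.704, 0.705, 0.063, -0.061]
wrist_force: [-0.6, 0.6, -0.5]
opening: -0.002
t 3.27 rigTCP [-103.4   -1.2  136. ] F_rig [ 0.67  0.49 -0.54] open -0.002
shift in present tool axes [-1.4 23.  18.4] in target axes [-1.2 23.  18.4] rotvec [ 0.08 -0.26  0.16]
[-34.43232925  -1.27237832 277.34669326]
[-34.93729573  -0.45321274 275.53667815]
[ 1.30333891e+01 -1.34835580e-02  8.40000000e+01]
[6.05303642e+00 2.89418604e-02 8.40000000e+01]
[-9.11367958  0.25130278 50.        ]
[-21.26276178   0.31790313  52.        ]
[-113.12465308    0.88325277   52.        ]
```

```bash
python3 -m jog '[[-1,8,3,0,0,0,1],[0,8,3,0,0,0,1],[0,7,4,0,0,0,1],[0,0,5,0,0,0,1],[0,0,3,0,0,0,1],[0,0,0,0,0,0,1],[0,0,0,0,0,0,1]]'
python3 - <<'E'
from h import *
stat()
E
```

```text
time_s: 3.85
eef_pos: [0.5332, -0.0062, 0.1115]
eef_rot: [-0.704, 0.704, 0.062, -0.062]
wrist_force: [1.1, 0.7, 1.0]
opening: -0.003
t 3.85 rigTCP [-84.5   0.5 111.5] F_rig [ 0.44 -1.21  1.02] open -0.003
```

```bash
for i in 1; do python3 -m jog '[[0,0,4,0,0,0,1],[0,0,4,0,0,0,1],[0,0,3,0,0,0,1],[0,0,3,0,0,0,1],[0,0,3,0,0,0,1],[0,0,3,0,0,0,1]]'; done
python3 - <<'E'
from h import *
stat()
E
```

```text
time_s: 4.35
eef_pos: [0.5306, 0.0123, 0.1124]
eef_rot: [-0.704, 0.705, 0.062, -0.061]
wrist_force: [0.2, -4.8, 3.4]
opening: -0.004
t 4.35 rigTCP [-65.9  -0.2 112.4] F_rig [-4.78  0.69  3.42] open -0.004
```

```bash
for i in 1; do python3 -m jog '[[0,0,3,0,0,0,1],[0,0,3,0,0,0,1],[0,0,3,0,0,0,1],[0,0,3,0,0,0,1],[0,0,3,0,0,0,1],[0,0,3,0,0,0,1]]'; done
python3 - <<'E'
from h import *
stat(); snap('wrist','w3')
E
```

```text
time_s: 4.85
eef_pos: [0.5261, 0.0314, 0.1111]
eef_rot: [0.705, -0.704, -0.061, 0.062]
wrist_force: [0.6, -2.1, 1.6]
opening: 0.002
t 4.85 rigTCP [-46.3   0.8 111.1] F_rig [-2.17 -0.23  1.65] open 0.002
```

View pics/w3.png

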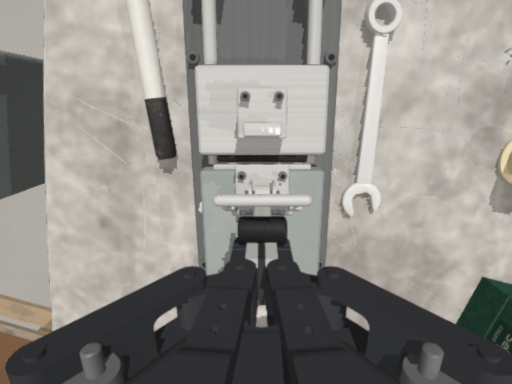

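```bash
for i in 1; do python3 -m jog '[[0,0,3,0,0,0,1],[0,0,3,0,0,0,1],[0,0,3,0,0,0,1],[0,0,3,0,0,0,1],[0,0,2,0,0,0,1],[0,0,2,0,0,0,1],[0,0,0,0,0,0,1]]'; done
python3 - <<'E'
from h import *
stat(); snap('wrist','w4');snap('scene','sc4');crop('sc4',180,130,280,230,7,'sc4c'); crop('w4',190,80,330,280,4,'w4c')
E
```

```text
time_s: 5.48
eef_pos: [0.5232, 0.047, 0.111]
eef_rot: [0.704, -0.704, -0.061, 0.062]
wrist_force: [0.0, -1.7, -1.1]
opening: -0.001
t 5.48 rigTCP [-30.4   0.9 111. ] F_rig [-1.64  0.26 -1.08] open -0.001
```

View pics/w4c.png

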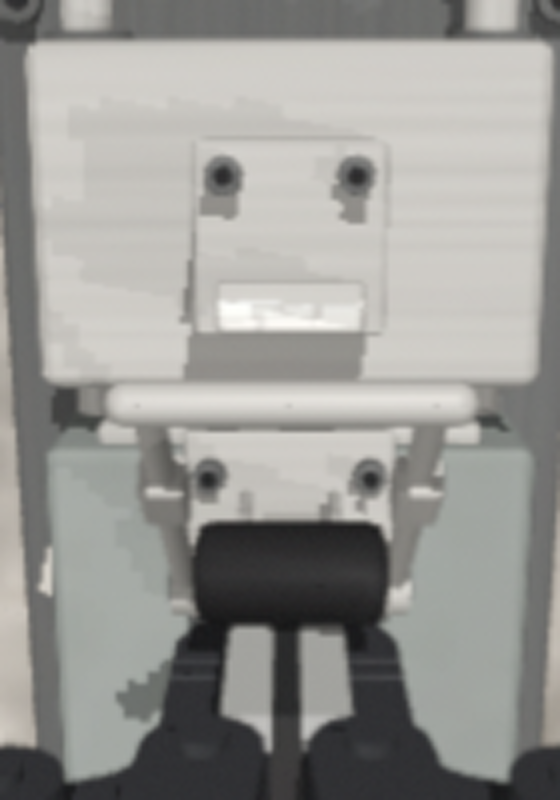

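View pics/sc4c.png

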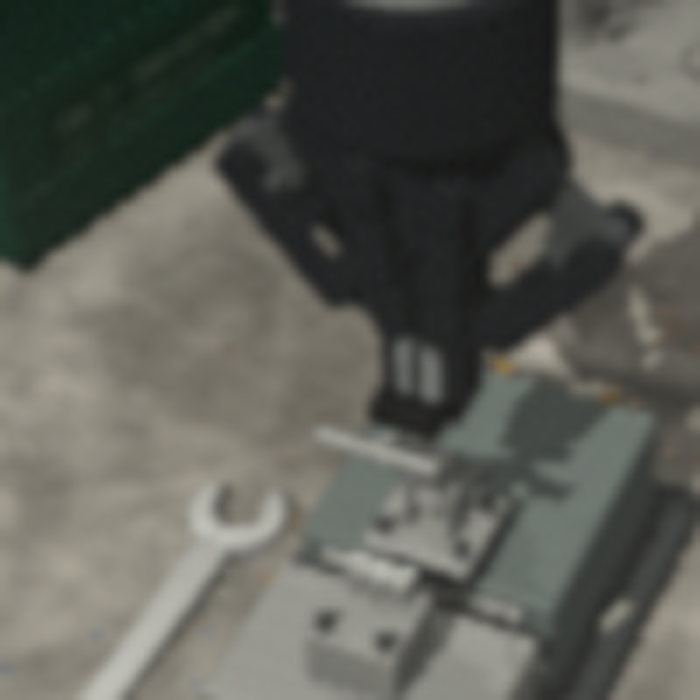

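Run:
```python
from h import *
g=lambda u,v:(190+u/4-.37,80+v/4-.37); h=lambda u,v:(180+u/7-.43,130+v/7-.43)
print('bail far',w2r(tri([('w4',*g(475,404)),('sc4',*h(318,433))])).round(1),'len35 width check')
for z in (.12,.125,.13,.135): print(z,w2r(onz('w4',*g(108,404),z)).round(1),w2r(onz('w4',*g(475,404),z)).round(1))
for z in (.12,.125,.13): print('grip',z,w2r(onz('w4',*g(291,573),z)).round(1))
for v in (283,331): print('upr',w2r(onz('w4',*g(291,v),.084)).round(1))
for v in (45,380): print('head',w2r(onz('w4',*g(291,v),.05)).round(1))
for v in (445,): print('ch',w2r(onz('w4',*g(291,v),.052)).round(1))
for v in (140,175,331): print('keeper plate/bolts',w2r(onz('w4',*g(291,v),.072)).round(1))
```

```text
bail far [  7.9 -18.3 132.7] len35 width check
0.12 [  5.4  21.5 120. ] [  5.3 -21.5 120. ]
0.125 [  6.7  20.7 125. ] [  6.5 -20.6 125. ]
0.13 [  7.9  19.9 130. ] [  7.8 -19.8 130. ]
0.135 [  9.1  19.1 135. ] [  9. -19. 135.]
grip 0.12 [-1.59e+01  1.00e-01  1.20e+02]
grip 0.125 [-1.38e+01  1.00e-01  1.25e+02]
grip 0.13 [-1.18e+01  1.00e-01  1.30e+02]
upr [14.4 -0.  84. ]
upr [ 7.4 -0.  84. ]
head [49.  -0.2 50. ]
head [-7.7 -0.1 50. ]
ch [-19.1  -0.   52. ]
keeper plate/bolts [34.2 -0.1 72. ]
keeper plate/bolts [29.1 -0.1 72. ]
keeper plate/bolts [ 5.2 -0.1 72. ]
```

```bash
python3 -m jog '[[0,0,-4,0,0,0,1],[0,-22,0,0,0,0,1],[0,-24,0,0,0,0,1],[0,0,0,0,0,0,1],[1,0,24,0,0,0,1],[0,0,25,0,0,0,1],[0,0,0,0,0,0,1]]'
python3 - <<'E'
from h import *
stat(); snap('wrist','w5');crop('w5',190,80,330,280,4,'w5c')
E
```

```text
time_s: 6.17
eef_pos: [0.5158, 0.0941, 0.1571]
eef_rot: [0.705, -0.704, -0.062, 0.062]
wrist_force: [-0.1, 0.2, 0.2]
opening: 0.002
t 6.17 rigTCP [ 17.3  -0.2 157.1] F_rig [0.25 0.03 0.17] open 0.002
```

View pics/w5c.png

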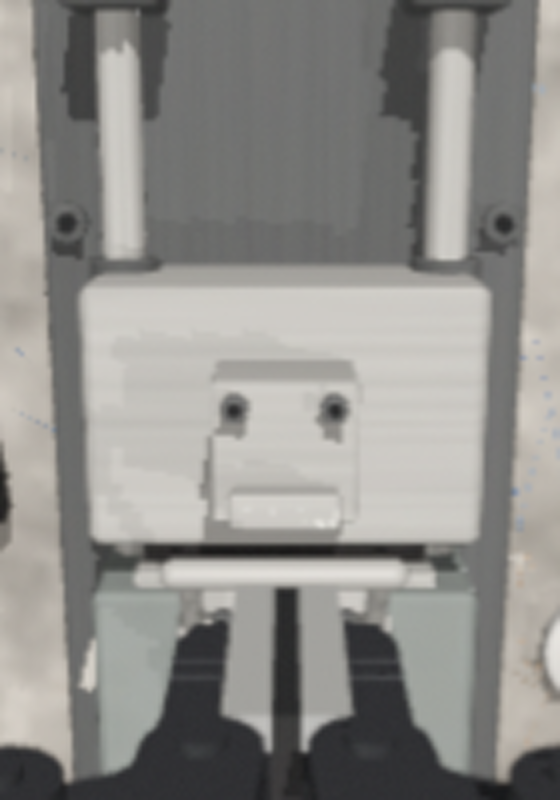

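Run:
```python
from h import *
g=lambda u,v:(190+u/4-.37,80+v/4-.37)
for z in (.125,.13,.135): print(z,w2r(onz('w5',*g(163,572),z)).round(1),w2r(onz('w5',*g(406,572),z)).round(1))
print('upr',[w2r(onz('w5',*g(285,v),.084)).round(1) for v in (491,525)])
# finger pad tip front edge at top v=590
print(w2r(onz('w5',*g(285,588),.157)))
# two-view bail with x,z only
A=[];b=[]
for f,u,v in (('w4',*g(291,404)),('w5',*g(285,572))):
    o,r=ray(f,u,v);o=w2r(o);r=Rig().T@r; n=np.array([-r[2],r[0]]);A.append(n);b.append(n@o[[0,2]])
print('bail xz',np.linalg.solve(A,b))
```

```text
0.125 [ 15.2  19.4 125. ] [ 15.1 -19.4 125. ]
0.13 [ 17.2  18.8 130. ] [ 17.2 -18.9 130. ]
0.135 [ 19.3  18.2 135. ] [ 19.2 -18.4 135. ]
upr [array([15.4, -0. , 84. ]), array([ 8.4, -0. , 84. ])]
[ 25.93027567  -0.19068305 157.        ]
bail xz [-7.07475225 70.16094592]
```

Run:
```python
from h import *
stat(); snap('side','s6');snap('scene','sc6');crop('sc6',180,130,280,230,7,'sc6c');crop('s6',200,110,300,210,7,'s6c')
```

```text
t 6.22 rigTCP [ 15.8  -0.4 157.1] F_rig [-0.36 -0.25  0.53] open 0.003
```

View pics/sc6c.png

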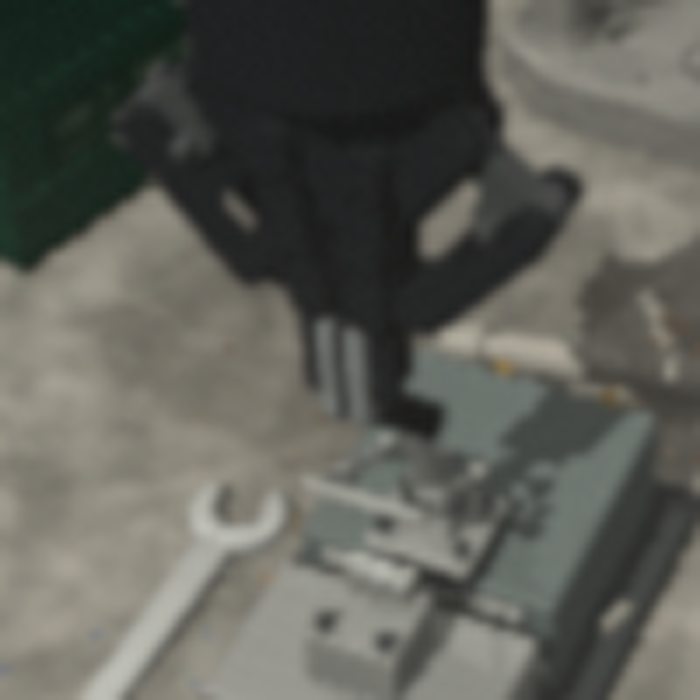

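View pics/s6c.png

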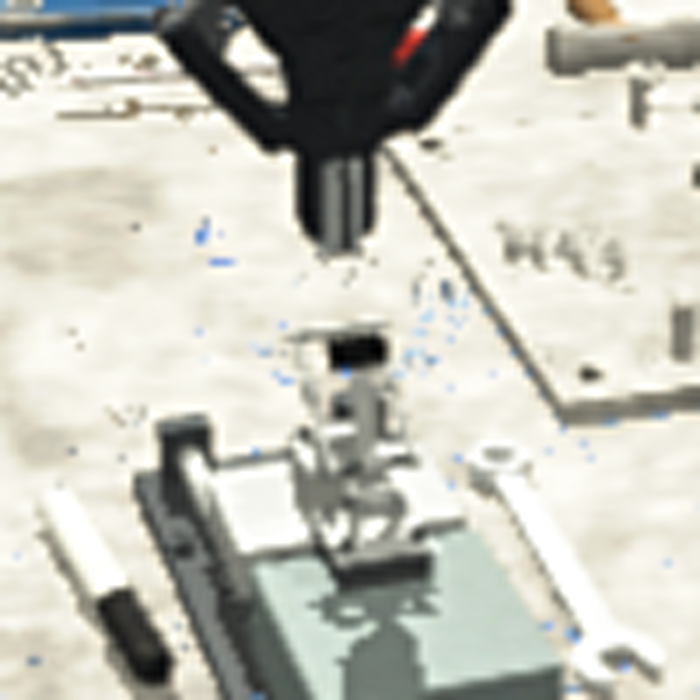

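Run:
```python
from h import *
g=lambda u,v:(190+u/4-.37,80+v/4-.37); h=lambda u,v:(180+u/7-.43,130+v/7-.43); s=lambda u,v:(200+u/7-.43,110+v/7-.43)
print('bail far w+sc',w2r(tri([('w5',*g(406,572)),('sc6',*h(308,483))])).round(1))
print('bail far sc+side',w2r(tri([('s6',*s(388,327)),('sc6',*h(308,483))])).round(1))
print('bail near w+side',w2r(tri([('s6',*s(292,340)),('w5',*g(163,572))])).round(1))
print('grip sc+side',w2r(tri([('s6',*s(358,350)),('sc6',*h(412,412))])).round(1))
```

```text
bail far w+sc [ 10.  -20.6 112.7]
bail far sc+side [ 15.8 -18.8 120.7]
bail near w+side [ 14.1  18.3 123.1]
grip sc+side [-14.2   1.7 130. ]
```

```bash
python3 -m jog '[[0,10,3,0,0,0,1],[0,10,2,0,0,0,1],[0,8,2,0,0,0,1],[0,6,2,0,0,0,1],[0,6,1,0,0,0,1],[0,6,1,0,0,0,1],[0,5,0,0,0,0,1]]'
python3 - <<'E'
from h import *
stat()
E
```

```text
time_s: 6.9
eef_pos: [0.5147, 0.1021, 0.1054]
eef_rot: [0.704, -0.704, -0.061, 0.062]
wrist_force: [0.6, 0.2, -0.6]
opening: 0.001
t 6.90 rigTCP [ 25.3  -0.6 105.4] F_rig [ 0.13 -0.64 -0.56] open 0.001
```

```bash
python3 -m jog '[[0,4,2,0,0,0,1],[0,4,0,0,0,0,1],[0,4,0,0,0,0,1],[0,3,0,0,0,0,1],[0,3,0,0,0,0,1],[0,0,0,0,0,0,1]]'
python3 - <<'E'
from h import *
stat(); snap('wrist','w7'); crop('w7',190,130,330,280,5,'w7c')
E
```

```text
time_s: 7.4
eef_pos: [0.5142, 0.1039, 0.0877]
eef_rot: [0.704, -0.704, -0.061, 0.062]
wrist_force: [-0.6, -0.6, 0.1]
opening: -0.001
t 7.40 rigTCP [27.2 -0.4 87.7] F_rig [-0.5   0.69  0.06] open -0.001
```

View pics/w7c.png

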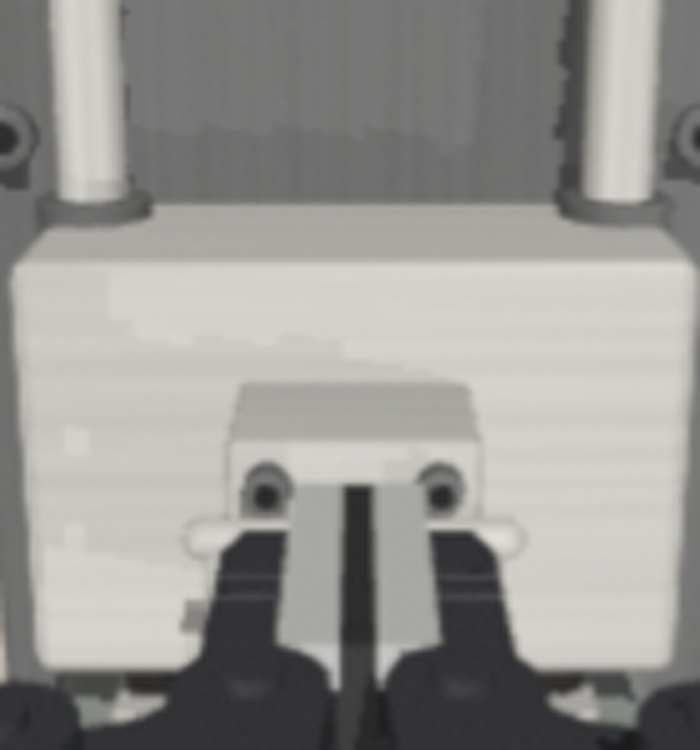

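```bash
python3 - <<'E'
from h import *
g=lambda u,v:(190+u/5-.4,130+v/5-.4)
for z in (.08,.085,.09): print(w2r(onz('w7',*g(200,538),z)).round(1),w2r(onz('w7',*g(510,538),z)).round(1))
E
python3 -m jog '[[0,2.5,0,0,0,0,1],[0,2.5,0,0,0,0,1],[0,2,0,0,0,0,1],[0,1.5,0,0,0,0,1],[0,0,0,0,0,0,1]]'
python3 - <<'E'
from h import *
stat()
E
```

```text
[26.3 17.2 80. ] [ 26.2 -17.4  80. ]
[28.6 16.5 85. ] [ 28.5 -16.9  85. ]
[31.  15.9 90. ] [ 30.9 -16.3  90. ]
time_s: 7.87
eef_pos: [0.5142, 0.1039, 0.0794]
eef_rot: [0.704, -0.704, -0.061, 0.062]
wrist_force: [-0.2, -0.2, 0.2]
opening: -0.004
t 7.87 rigTCP [27.2 -0.5 79.4] F_rig [-0.19  0.24  0.15] open -0.004
```

```bash
python3 -m jog '[[0,1,0,0,0,0,1],[0,1,0,0,0,0,1],[0,0.5,0,0,0,0,1],[0,0,0,0,0,0,1]]'
python3 - <<'E'
from h import *
stat(); snap('wrist','w8'); crop('w8',190,130,330,280,5,'w8c')
E
```

```text
time_s: 8.2
eef_pos: [0.5145, 0.1039, 0.0772]
eef_rot: [-0.704, 0.704, 0.062, -0.062]
wrist_force: [0.9, 0.4, 0.1]
opening: -0.001
t 8.20 rigTCP [27.2 -0.7 77.2] F_rig [ 0.19 -0.99  0.11] open -0.001
```

View pics/w8c.png

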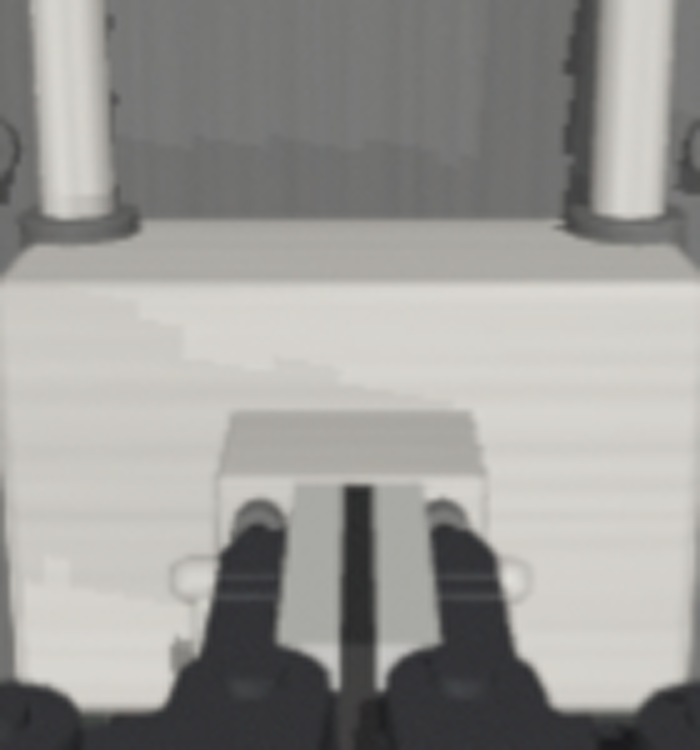

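```bash
python3 -m jog '[[0,0.5,0,0,0,0,1],[0,0.5,0,0,0,0,1],[0,0,0,0,0,0,1]]'
python3 - <<'E'
from h import *
g=lambda u,v:(190+u/5-.4,130+v/5-.4)
for z in (.073,.075,.08): print(w2r(onz('w8',*g(182,578),z)).round(1),w2r(onz('w8',*g(520,578),z)).round(1))
stat()
E
```

```text
time_s: 8.5
eef_pos: [0.5148, 0.104, 0.0768]
eef_rot: [-0.704, 0.704, 0.062, -0.062]
wrist_force: [-1.9, 0.5, 5.4]
opening: -0.002
[23.2 18.6 73. ] [ 23.  -18.6  73. ]
[24.2 18.3 75. ] [ 24.  -18.3  75. ]
[26.7 17.7 80. ] [ 26.5 -17.7  80. ]
t 8.50 rigTCP [27.2 -1.  76.8] F_rig [0.8  1.75 5.44] open -0.002
```

```bash
python3 -m jog '[[0,-6,0,0,0,0,1],[0,-14,0,0,0,0,0.34],[-0.7,-4,8,0,0,0,0.34],[0,0,7,0,0,0,0.34],[0,0,0,0,0,0,0.34],[0,0,0,0,0,0,0.34],[0,0,0,0,0,0,0.34],[0,0,0,0,0,0,0.34]]'
python3 - <<'E'
from h import *
stat(); snap('wrist','w9'); crop('w9',170,170,350,300,4.4,'w9c')
E
```

```text
time_s: 9.17
eef_pos: [0.5108, 0.1186, 0.0997]
eef_rot: [0.704, -0.704, -0.061, 0.062]
wrist_force: [0.3, -0.2, 0.1]
opening: 0.336
t 9.17 rigTCP [42.3  0.3 99.7] F_rig [-0.25 -0.23  0.05] open 0.336
```

View pics/w9c.png

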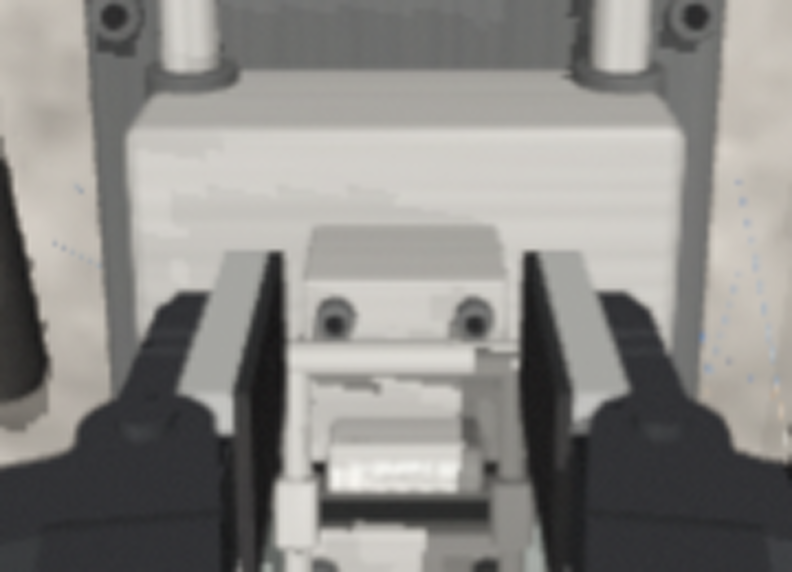

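```bash
python3 - <<'E'
from h import *
g=lambda u,v:(170+u/4.4-.39,170+v/4.4-.39)
print('bar',w2r(onz('w9',*g(400,357),.0745)).round(1),'lip edge',w2r(onz('w9',*g(400,445),.084)).round(1), w2r(onz('w9',*g(400,491),.084)).round(1))
print('tips', w2r(onz('w9',*g(285,252),.0997)).round(1), w2r(onz('w9',*g(525,252),.0997)).round(1), 'plate',w2r(onz('w9',*g(308,280),.072)).round(1),w2r(onz('w9',*g(506,280),.072)).round(1))
E
python3 -m jog '[[0,8,0,0,0,0,0.34],[0,8,0,0,0,0,0.34],[0,5,0,0,0,0,0.34],[0,2,0,0,0,0,0.34],[0,0,0,0,0,0,0.34]]'
python3 - <<'E'
from h import *
stat(); snap('wrist','w10'); crop('w10',170,170,350,300,4.4,'w10c')
E
```

```text
bar [23.8  0.7 74.5] lip edge [15.2  0.7 84. ] [ 7.9  0.8 84. ]
tips [50.9 14.2 99.7] [ 50.8 -14.4  99.7] plate [34.7 13.9 72. ] [ 34.6 -14.5  72. ]
time_s: 9.63
eef_pos: [0.5104, 0.1185, 0.0761]
eef_rot: [0.704, -0.704, -0.061, 0.062]
wrist_force: [-0.7, 0.4, 1.1]
opening: 0.332
t 9.63 rigTCP [42.2  0.7 76.1] F_rig [0.5  0.67 1.06] open 0.332
```

View pics/w10c.png

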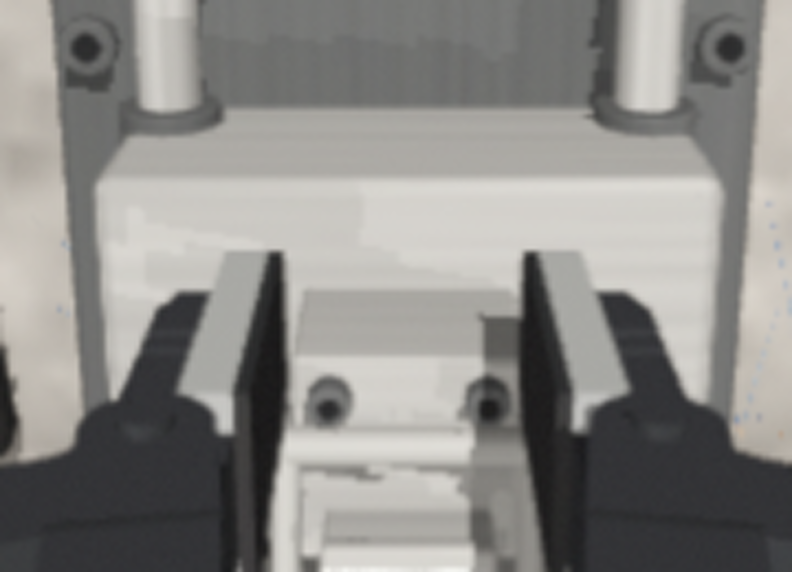

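```bash
python3 -m jog '[[0,1.5,0,0,0,0,0.34],[0,1,0,0,0,0,0.34],[0,1,0,0,0,0,0.34],[0,0,0,0,0,0,0.34]]'
python3 - <<'E'
from h import *
stat()
E
```

```text
time_s: 10.02
eef_pos: [0.5112, 0.1186, 0.0738]
eef_rot: [0.704, -0.704, -0.062, 0.062]
wrist_force: [0.6, 0.3, -1.0]
opening: 0.332
t 10.02 rigTCP [42.2 -0.1 73.8] F_rig [ 0.18 -0.67 -0.95] open 0.332
```

```bash
python3 -m jog '[[0.6,0,-2,0,0,0,0.34],[0,0,-2,0,0,0,0.34],[0,0,-1,0,0,0,0.34],[0,0,-1,0,0,0,0.34],[0,0,0,0,0,0,0.34]]'
python3 - <<'E'
from h import *
stat(); snap('wrist','w11'); crop('w11',170,170,350,300,4.4,'w11c')
E
```

```text
time_s: 10.43
eef_pos: [0.513, 0.1125, 0.0739]
eef_rot: [-0.704, 0.704, 0.062, -0.061]
wrist_force: [0.5, 0.3, 0.1]
opening: 0.332
t 10.43 rigTCP [35.9 -0.7 73.9] F_rig [ 0.22 -0.59  0.14] open 0.332
```

View pics/w11c.png

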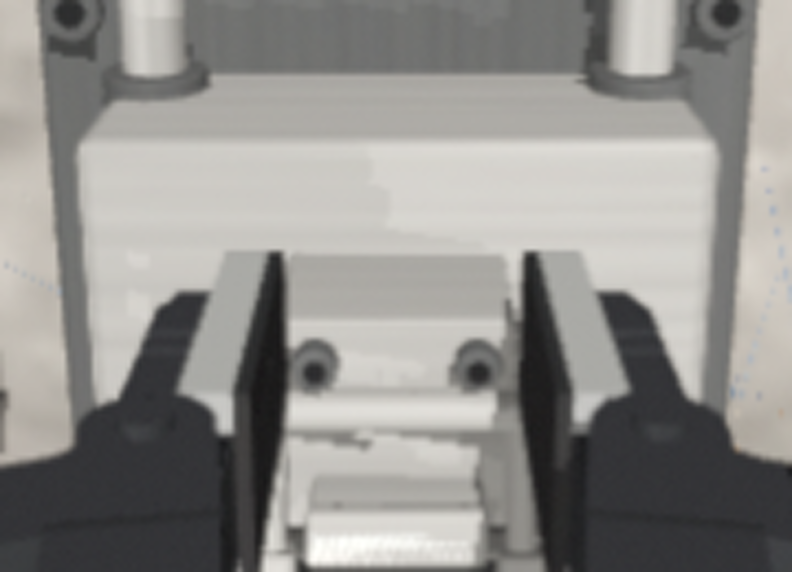

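```bash
python3 -m jog '[[-0.7,0,5,0,0,0,0.29],[0,0,1,0,0,0,0.29],[0,1.5,0,0,0,0,0.29],[0,1.5,0,0,0,0,0.29],[0,1,0,0,0,0,0.29],[0,0,0,0,0,0,0.29]]'
python3 - <<'E'
from h import *
stat()
E
```

```text
time_s: 10.98
eef_pos: [0.5109, 0.1186, 0.0694]
eef_rot: [0.704, -0.704, -0.061, 0.062]
wrist_force: [0.3, 0.5, 0.1]
opening: 0.354
t 10.98 rigTCP [42.3  0.2 69.4] F_rig [ 0.46 -0.4   0.07] open 0.354
```

```bash
python3 -m jog '[[0,0,-2,0,0,0,0.29],[0,0,-1.5,0,0,0,0.29],[0,0,-1,0,0,0,0.29],[0,0,-1,0,0,0,0.29],[0,0,0,0,0,0,0.29]]'
python3 - <<'E'
from h import *
stat(); snap('scene','sc12');crop('sc12',180,180,260,260,8,'sc12c');snap('side','s12');crop('s12',210,120,290,200,8,'s12c')
E
```

```text
time_s: 11.4
eef_pos: [0.5121, 0.1133, 0.0698]
eef_rot: [0.705, -0.704, -0.062, 0.061]
wrist_force: [-0.5, 1.8, 0.8]
opening: 0.351
t 11.40 rigTCP [36.8 -0.  69.8] F_rig [1.83 0.19 0.77] open 0.351
```

View pics/sc12c.png

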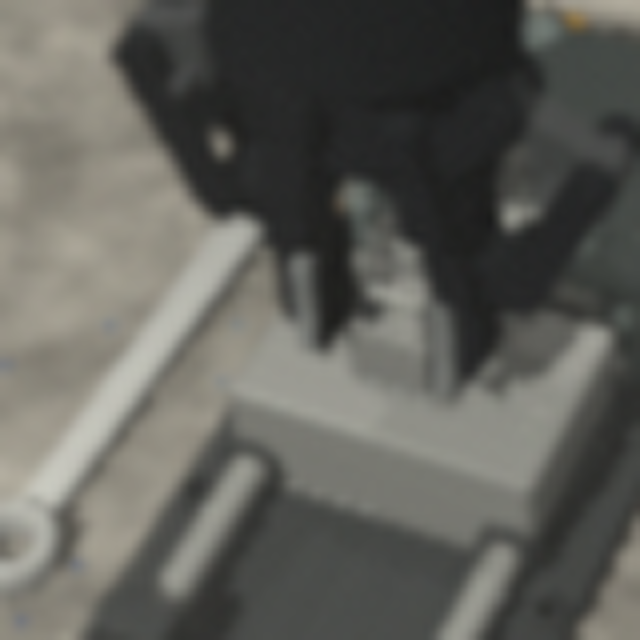

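```bash
python3 -m jog '[[0,0,-1,0,0,0,0.29],[0,0,-1,0,0,0,0.29],[0,0,0,0,0,0,0.29]]'
python3 - <<'E'
from h import *
stat()
E
```

```text
time_s: 11.75
eef_pos: [0.5121, 0.1125, 0.0698]
eef_rot: [0.705, -0.704, -0.061, 0.062]
wrist_force: [-0.7, 8.2, 0.8]
opening: 0.356
t 11.75 rigTCP [36.1  0.1 69.8] F_rig [ 8.17 -0.79  0.8 ] open 0.356
```

```bash
python3 -m jog '[[0,0,-1,0,0,0,0.29],[0,0,-1,0,0,0,0.29],[0,0,0,0,0,0,0.29]]'
python3 - <<'E'
from h import *
stat();snap('wrist','w13'); crop('w13',170,170,350,300,4.4,'w13c')
E
```

```text
time_s: 12.0
eef_pos: [0.5124, 0.1111, 0.0698]
eef_rot: [0.706, -0.703, -0.062, 0.062]
wrist_force: [-0.4, 10.7, 2.2]
opening: 0.356
t 12.00 rigTCP [34.6  0.1 69.8] F_rig [10.56 -1.47  2.24] open 0.356
```

View pics/w13c.png

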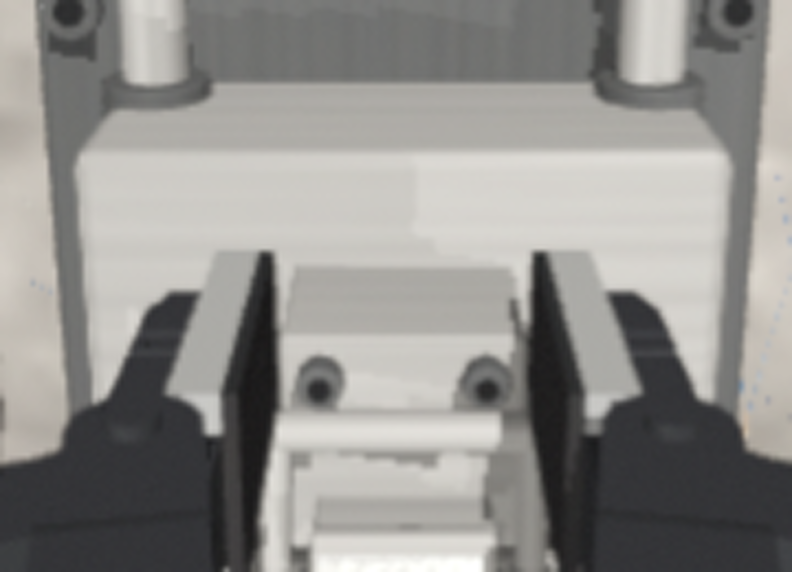

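```bash
python3 -m jog '[[0,0,-1,0,0,0,0.29],[0,0,-1,0,0,0,0.29],[0,0,-1,0,0,0,0.29]]'; python3 -m jog '[[0,0,0,0,0,0,0.29]]';python3 - <<'E'
from h import *
stat()
E
```

```text
time_s: 12.3
eef_pos: [0.5127, 0.1088, 0.0697]
eef_rot: [0.706, -0.703, -0.061, 0.062]
wrist_force: [-1.2, 14.9, 1.4]
opening: 0.356
time_s: 12.38
eef_pos: [0.5128, 0.1086, 0.0698]
eef_rot: [0.706, -0.703, -0.061, 0.062]
wrist_force: [-2.4, 12.9, 1.0]
opening: 0.355
t 12.38 rigTCP [32.1  0.2 69.8] F_rig [13.1   0.08  0.97] open 0.355
```

```bash
python3 -m jog '[[0,0,-1,0,0,0,0.29],[0,0,-1,0,0,0,0.29]]'; python3 -m jog '[[0,0,0,0,0,0,0.29]]';python3 - <<'E'
from h import *
stat();snap('wrist','w14'); crop('w14',170,170,350,300,4.4,'w14c')
E
```

```text
time_s: 12.55
eef_pos: [0.513, 0.107, 0.0698]
eef_rot: [0.706, -0.703, -0.061, 0.062]
wrist_force: [-0.6, 14.7, 1.1]
opening: 0.352
time_s: 12.63
eef_pos: [0.5131, 0.1068, 0.0698]
eef_rot: [0.706, -0.703, -0.061, 0.062]
wrist_force: [-0.6, 13.1, 1.6]
opening: 0.354
t 12.63 rigTCP [30.3  0.2 69.8] F_rig [12.96 -1.73  1.6 ] open 0.354
```

View pics/w14c.png

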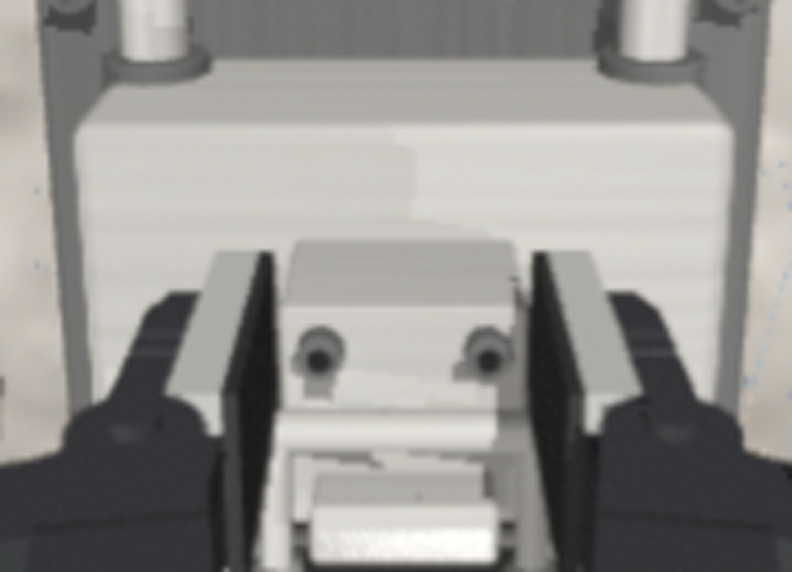

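```bash
python3 -m jog '[[0,0,-1,0,0,0,0.29],[0,0,-1,0,0,0,0.29]]'; python3 -m jog '[[0,0,0,0,0,0,0.29]]';python3 - <<'E'
from h import *
stat();snap('wrist','w15'); crop('w15',170,170,350,300,4.4,'w15c')
E
```

```text
time_s: 12.85
eef_pos: [0.5133, 0.1053, 0.0698]
eef_rot: [0.706, -0.703, -0.061, 0.062]
wrist_force: [-1.6, 14.8, 2.3]
opening: 0.352
time_s: 12.93
eef_pos: [0.5133, 0.1051, 0.0698]
eef_rot: [0.706, -0.703, -0.061, 0.062]
wrist_force: [-1.5, 14.0, 1.5]
opening: 0.353
t 12.93 rigTCP [28.5  0.2 69.8] F_rig [14.01 -1.02  1.54] open 0.353
```

View pics/w15c.png

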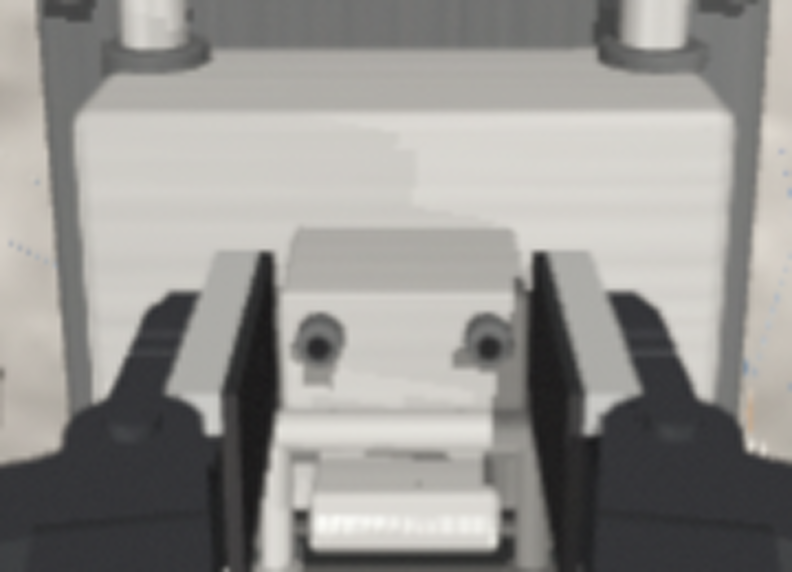

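```bash
python3 -m jog '[[0,0,-1,0,0,0,0.29],[0,0,-1,0,0,0,0.29]]'; python3 -m jog '[[0,0,0,0,0,0,0.29]]';python3 - <<'E'
from h import *
stat();snap('wrist','w16'); crop('w16',170,170,350,300,4.4,'w16c')
E
```

```text
time_s: 13.15
eef_pos: [0.5136, 0.1037, 0.0698]
eef_rot: [0.706, -0.702, -0.061, 0.062]
wrist_force: [-1.8, 17.8, 3.1]
opening: 0.352
time_s: 13.23
eef_pos: [0.5136, 0.1035, 0.0698]
eef_rot: [0.706, -0.703, -0.061, 0.062]
wrist_force: [-1.7, 16.2, 1.0]
opening: 0.353
t 13.23 rigTCP [26.9  0.2 69.8] F_rig [16.24 -1.17  1.01] open 0.353
```

View pics/w16c.png

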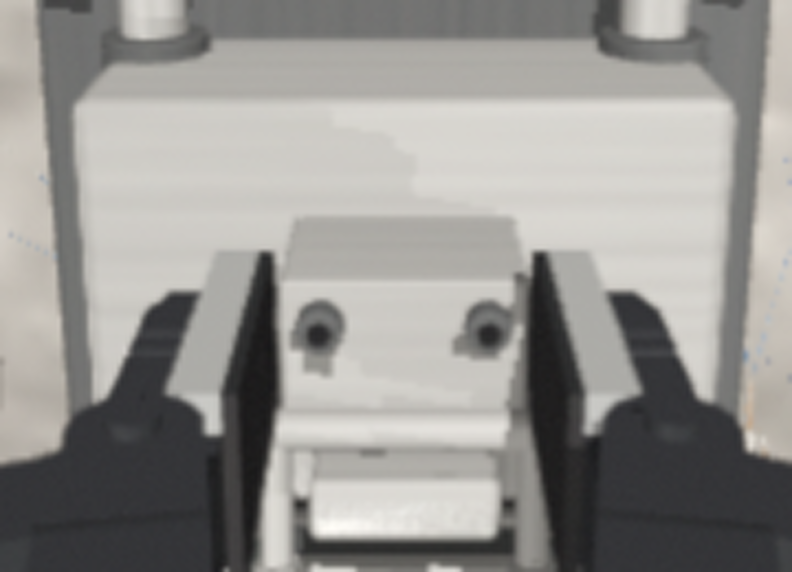

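Run:
```python
from h import *
g=lambda u,v:(170+u/4.4-.39,170+v/4.4-.39)
for f,b,l in (('w15',432,491),('w16',429,478)):
    print(f,'bar@74.5',w2r(onz(f,*g(400,b),.0745)).round(1),'lip@84',w2r(onz(f,*g(400,l),.084)).round(1))
```

```text
w15 bar@74.5 [15.7  0.5 74.5] lip@84 [13.8  0.5 84. ]
w16 bar@74.5 [14.5  0.6 74.5] lip@84 [13.8  0.5 84. ]
```

```bash
python3 -m jog '[[0,0,-1,0,0,0,0.29]]'; python3 -m jog '[[0,0,0,0,0,0,0.29]]';python3 - <<'E'
from h import *
stat();snap('wrist','w17'); crop('w17',170,170,350,300,4.4,'w17c')
E
```

```text
time_s: 13.37
eef_pos: [0.5137, 0.103, 0.0698]
eef_rot: [0.707, -0.702, -0.061, 0.062]
wrist_force: [-2.3, 20.8, 3.1]
opening: 0.352
time_s: 13.45
eef_pos: [0.5137, 0.103, 0.0698]
eef_rot: [0.707, -0.702, -0.061, 0.062]
wrist_force: [-2.1, 17.1, 3.2]
opening: 0.357
t 13.45 rigTCP [26.4  0.2 69.8] F_rig [17.17 -0.96  3.16] open 0.357
```

View pics/w17c.png

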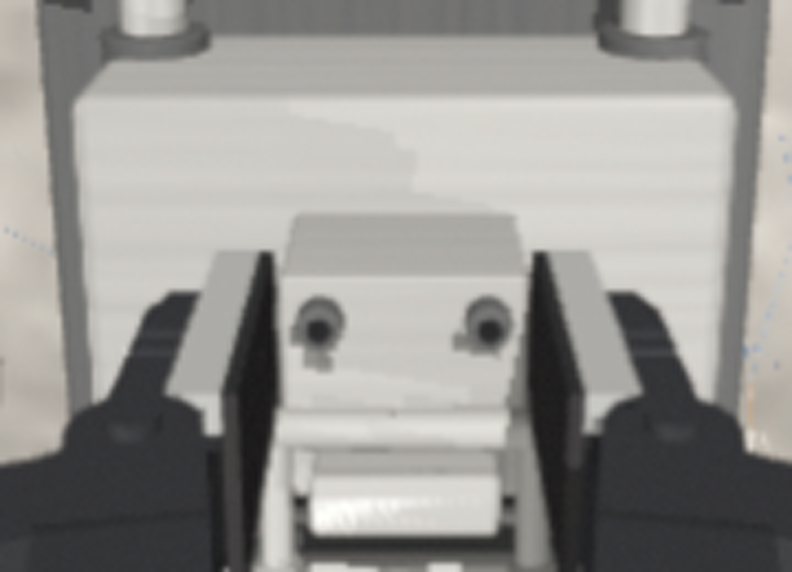

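```bash
python3 -m jog '[[0,0,2,0,0,0,0.29],[0,0,4,0,0,0,0.29],[0,0,5,0,0,0,0.29],[0,-10,3,0,0,0,0.29],[0,-20,0,0,0,0,1],[0,-25,0,0,0,0,1],[0,-20,0,0,0,0,1],[0,0,0,0,0,0,1]]'
python3 - <<'E'
from h import *
stat();snap('wrist','w18'); crop('w18',170,130,350,290,4.4,'w18c'); snap('side','s18');crop('s18',200,110,300,210,7,'s18c');snap('scene','sc18');crop('sc18',180,130,280,230,7,'sc18c')
E
```

```text
time_s: 14.17
eef_pos: [0.5153, 0.113, 0.1501]
eef_rot: [-0.704, 0.705, 0.065, -0.059]
wrist_force: [1.5, 0.2, 0.1]
opening: -0.003
t 14.17 rigTCP [ 36.   -3.1 150.1] F_rig [-0.05 -1.55  0.05] open -0.003
```

View pics/w18c.png

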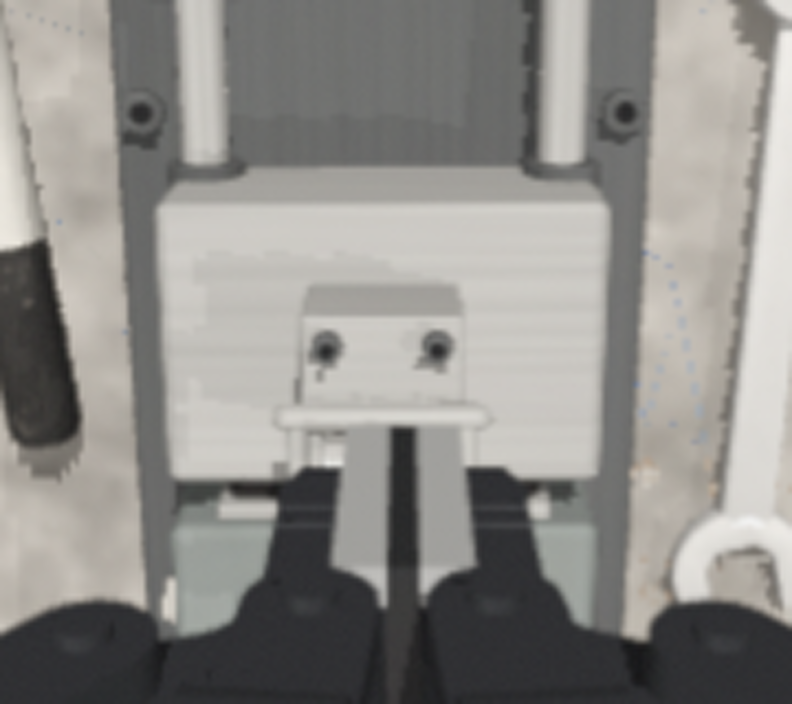

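View pics/s18c.png

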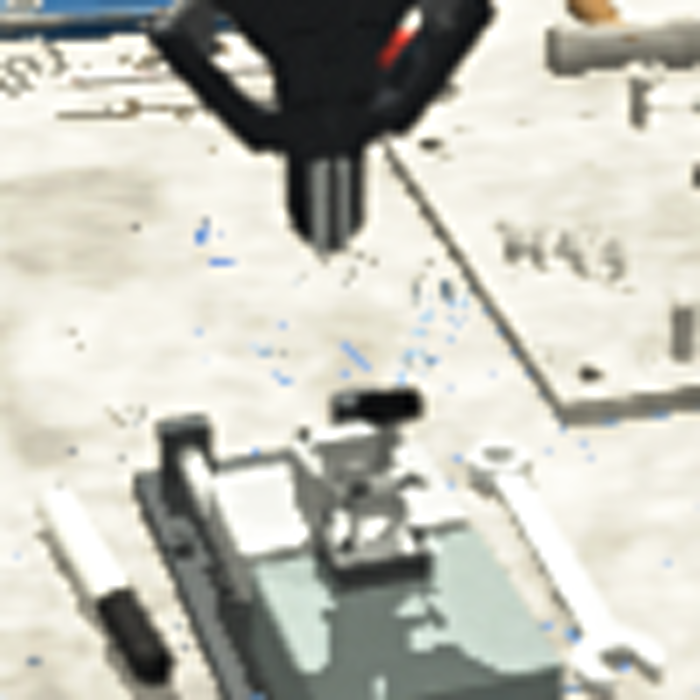

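View pics/sc18c.png

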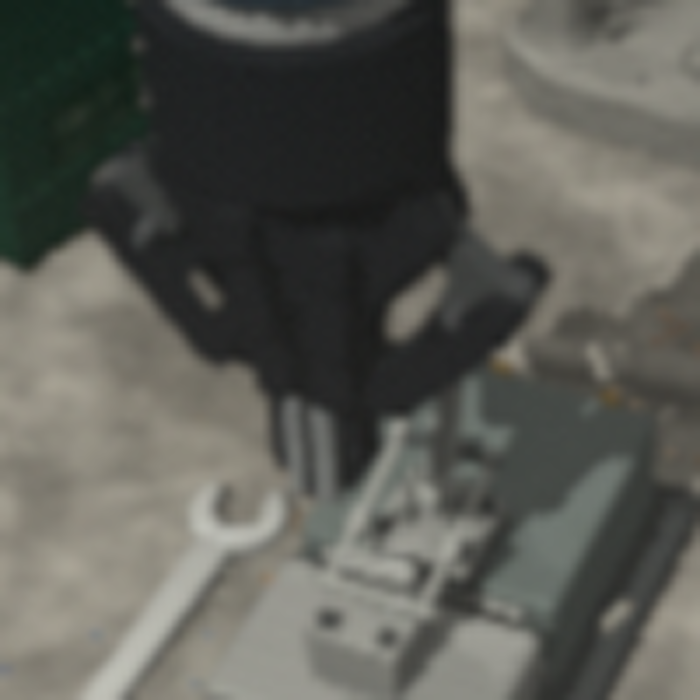

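Run:
```python
from h import *
g=lambda u,v:(170+u/4.4-.39,130+v/4.4-.39); s=lambda u,v:(200+u/7-.43,110+v/7-.43)
for z in (.0745,.08,.085): print('bar',w2r(onz('w18',*g(275,416),z)).round(1),w2r(onz('w18',*g(491,416),z)).round(1))
print('bolt',w2r(onz('w18',*g(327,348),.075)).round(1))
for gx in (-30,-35,-40,-45,-50):
    print(gx, (proj('s18',r2w([gx,0,128]))-[200,110])*7, (proj('s18',r2w([gx,11,128]))-[200,110])*7,(proj('s18',r2w([gx,-11,128]))-[200,110])*7)
```

```text
bar [14.7 19.6 74.5] [ 14.4 -19.7  74.5]
bar [17.  19.1 80. ] [ 16.7 -19.2  80. ]
bar [19.1 18.6 85. ] [ 18.8 -18.8  85. ]
bolt [27.9  9.9 75. ]
-30 [[368.57465109 374.11797759]] [[338.65679931 378.62102965]] [[398.30168861 369.64570839]]
-35 [[372.75071796 380.7540723 ]] [[342.70799964 385.2991308 ]] [[402.6008244 376.2401489]]
-40 [[376.9654519  387.45171919]] [[346.7968663  392.03938474]] [[406.93960314 382.89554711]]
-45 [[381.21938217 394.21176231]] [[350.92391716 398.84264688]] [[411.31856506 389.61273581]]
-50 [[385.51304754 401.03506086]] [[355.08967943 405.7097881 ]] [[415.73826004 396.3925627 ]]
```

```bash
python3 -m jog '[[-3,0,25,0,0,0,1],[0,0,20,0,0,0,1],[0,0,0,0,0,0,1],[0,0,0,0,0,0,1]]'
python3 - <<'E'
from h import *
stat();snap('wrist','w19'); crop('w19',170,170,350,330,4.4,'w19c')
E
```

```text
time_s: 14.65
eef_pos: [0.5001, 0.1574, 0.1435]
eef_rot: [-0.704, 0.704, 0.061, -0.063]
wrist_force: [0.4, -0.3, 0.2]
opening: 0.002
t 14.65 rigTCP [ 82.3   3.9 143.5] F_rig [-0.4  -0.3   0.24] open 0.002
```

View pics/w19c.png

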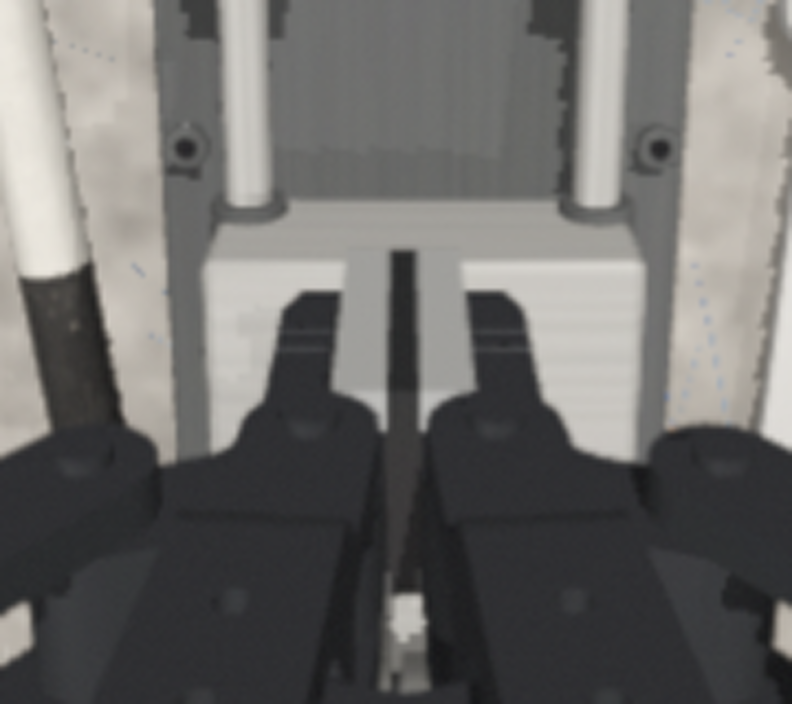

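```bash
python3 -m jog '[[3,-12,-25,0,0,0,1],[1,-10,-30,0,0,0,1],[0,0,-30,0,0,0,1],[0,0,-22,0,0,0,1],[0,0,0,0,0,0,1],[0,0,0,0,0,0,1]]'
python3 - <<'E'
from h import *
stat();snap('wrist','w20'); crop('w20',170,70,350,290,3,'w20c'); snap('scene','sc20');crop('sc20',190,170,270,250,9,'sc20c')
E
```

```text
time_s: 15.2
eef_pos: [0.5238, 0.0504, 0.1663]
eef_rot: [0.705, -0.704, -0.06, 0.061]
wrist_force: [-0.3, 0.3, -0.8]
opening: -0.001
t 15.20 rigTCP [-27.1  -0.3 166.3] F_rig [ 0.33  0.24 -0.76] open -0.001
```

View pics/w20c.png

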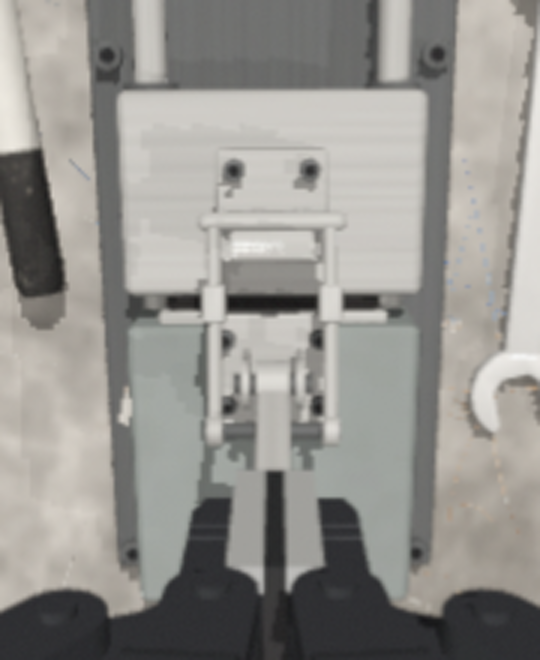

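View pics/sc20c.png

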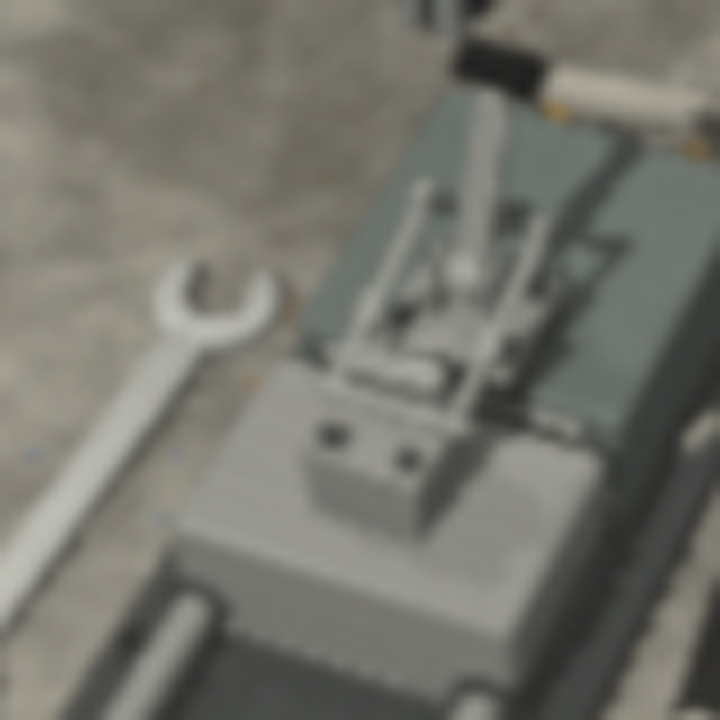

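Run:
```python
from h import *
g=lambda u,v:(170+u/3-.33,70+v/3-.33); h=lambda u,v:(190+u/9-.44,170+v/9-.44)
for z in (.0745,.08,.085,.09): print(z,w2r(onz('w20',*g(203,220),z)).round(1),w2r(onz('w20',*g(345,220),z)).round(1))
print('near',w2r(tri([('w20',*g(203,220)),('sc20',*h(460,424))])).round(1),'far',w2r(tri([('w20',*g(345,220)),('sc20',*h(332,378))])).round(1))
print('upr w20',[w2r(onz('w20',*g(272,v),.084)).round(1) for v in (232,260)], 'ch edge',w2r(onz('w20',*g(272,324),.052)).round(1),'head',[w2r(onz('w20',*g(272,v),.05)).round(1) for v in (91,293)])
print('pin',[ (z,w2r(onz('w20',*g(212,432),z)).round(1),w2r(onz('w20',*g(332,432),z)).round(1)) for z in (.08,.085,.09)])
# project predicted bars into both
for n,x,z in (('seat',14.5,75),('up',18.5,85)):
    for y in (17.5,-17.5):
        print(n,y,((proj('sc20',r2w([x,y,z]))[0]-[190,170]+.44)*9).round(),((proj('w20',r2w([x,y,z]))[0]-[170,70]+.33)*3).round())
```

```text
0.0745 [14.5 18.4 74.5] [ 14.2 -19.3  74.5]
0.08 [15.1 17.9 80. ] [ 14.8 -18.8  80. ]
0.085 [15.7 17.5 85. ] [ 15.4 -18.4  85. ]
0.09 [16.3 17.1 90. ] [ 16. -18.  90.]
near [14.4 18.7 77.1] far [ 13.4 -17.   77.1]
upr w20 [array([12.4,  0.1, 84. ]), array([ 5.2,  0.1, 84. ])] ch edge [-19.4   0.5  52. ] head [array([47.8, -0.1, 50. ]), array([-10.3,   0.4,  50. ])]
pin [(0.08, array([-43.3,  17.2,  80. ]), array([-43.5, -16. ,  80. ])), (0.085, array([-41.4,  16.8,  85. ]), array([-41.7, -15.7,  85. ])), (0.09, array([-39.6,  16.4,  90. ]), array([-39.8, -15.4,  90. ]))]
seat 17.5 [453. 429.] [206. 220.]
seat -17.5 [318. 387.] [339. 219.]
up 17.5 [445. 413.] [203. 209.]
up -17.5 [309. 371.] [341. 208.]
```

```bash
python3 -m jog '[[-0.3,0,20,0,0,0,0.38],[0,0,20,0,0,0,0.38],[0,25,0,0,0,0,0.38],[0,30,0,0,0,0,0.38],[0,20,0,0,0,0,0.38],[0,8,0,0,0,0,0.38],[0,0,0,0,0,0,0.38]]'
python3 - <<'E'
from h import *
stat();snap('wrist','w21'); crop('w21',170,170,350,300,4.4,'w21c')
E
```

```text
time_s: 15.88
eef_pos: [0.5145, 0.0925, 0.0815]
eef_rot: [0.705, -0.704, -0.06, 0.064]
wrist_force: [-0.7, 0.1, -0.1]
opening: 0.31
t 15.88 rigTCP [16.   1.4 81.5] F_rig [ 0.17  0.68 -0.13] open 0.310
```

View pics/w21c.png

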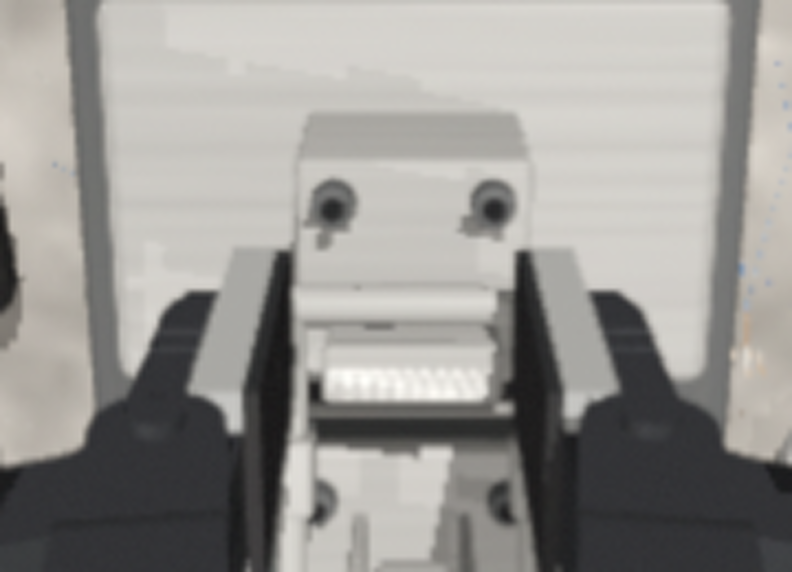

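```bash
python3 -m jog '[[0.8,1.5,0,0,0,0,0.38],[0,1.5,0,0,0,0,0.38],[0,1.5,0,0,0,0,0.38],[0,0,0,0,0,0,0.38]]'
python3 - <<'E'
from h import *
stat()
E
```

```text
time_s: 16.27
eef_pos: [0.518, 0.0917, 0.08]
eef_rot: [-0.704, 0.704, 0.062, -0.061]
wrist_force: [-0.8, 0.3, 0.1]
opening: 0.312
t 16.27 rigTCP [14.5 -2.  80. ] F_rig [0.45 0.69 0.11] open 0.312
```

```bash
python3 -m jog '[[0,1,0,0,0,0,0.38],[0,1,0,0,0,0,0.38],[0,1,0,0,0,0,0.38],[0,0,0,0,0,0,0.38]]'
python3 - <<'E'
from h import *
stat()
E
```

```text
time_s: 16.6
eef_pos: [0.5178, 0.0917, 0.0766]
eef_rot: [-0.704, 0.704, 0.062, -0.061]
wrist_force: [0.2, -0.0, 3.9]
opening: 0.313
t 16.60 rigTCP [14.6 -1.8 76.6] F_rig [-0.05 -0.23  3.87] open 0.313
```

```bash
python3 -m jog '[[-1.8,-0.5,0,0,0,0,0.38],[0,0,0,0,0,0,0.38],[0,1.2,0,0,0,0,0.38],[0,0,0,0,0,0,0.38]]'
python3 - <<'E'
from h import *
stat();snap('wrist','w22'); crop('w22',170,170,350,300,4.4,'w22c')
E
```

```text
time_s: 16.93
eef_pos: [0.5156, 0.0914, 0.0763]
eef_rot: [-0.704, 0.704, 0.062, -0.062]
wrist_force: [-3.4, -1.3, 8.3]
opening: 0.312
t 16.93 rigTCP [14.7  0.4 76.3] F_rig [-0.66  3.53  8.32] open 0.312
```

View pics/w22c.png

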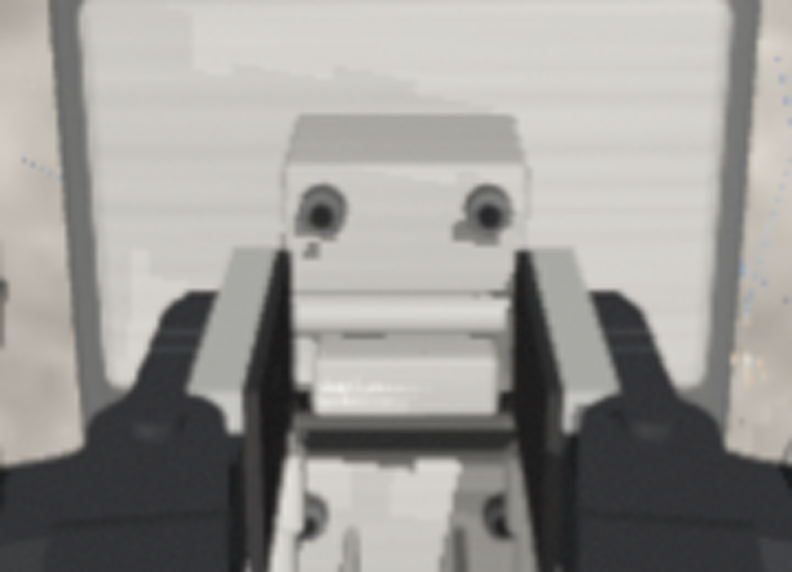

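```bash
python3 -m jog '[[0,-8,0,0,0,0,0.38],[0,-16,0,0,0,0,0.6],[0,0,-14,0,0,0,1],[0,0,-14,0,0,0,1],[0,0,0,0,0,0,1],[0,0,0,0,0,0,1],[0,0,0,0,0,0,1]]'
python3 - <<'E'
from h import *
stat();snap('wrist','w23'); crop('w23',170,100,350,260,4.4,'w23c')
E
```

```text
time_s: 17.57
eef_pos: [0.5202, 0.0642, 0.0995]
eef_rot: [0.705, -0.704, -0.061, 0.062]
wrist_force: [-1.3, 0.7, -0.5]
opening: 0.002
t 17.57 rigTCP [-12.9   0.8  99.5] F_rig [ 0.92  1.12 -0.49] open 0.002
```

View pics/w23c.png

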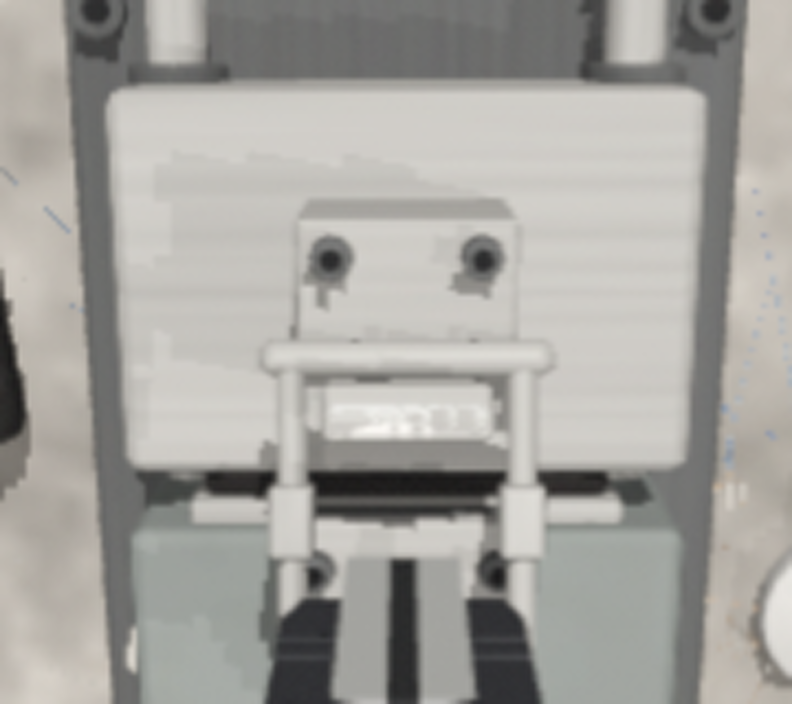

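Run:
```python
from h import *
g=lambda u,v:(170+u/4.4-.39,100+v/4.4-.39)
print('bar',w2r(onz('w23',*g(406,355),.0745)).round(1))
for v in (380,384,404,440): print(v,w2r(onz('w23',*g(406,v),.084)).round(1))
print('collar',[w2r(onz('w23',*g(u,v),.080)).round(1) for u,v in ((312,485),(502,560))])
for x,z in ((13.4,75),(12.4,84),(10.9,84),(4.9,84),(12.4,81)): print(x,z,((proj('w23',r2w([x,0,z]))[0]-[170,100]+.39)*4.4).round())
```

```text
bar [14.5  0.2 74.5]
380 [13.6  0.2 84. ]
384 [13.1  0.2 84. ]
404 [10.4  0.2 84. ]
440 [ 5.6  0.2 84. ]
collar [array([-1.9, 12.8, 80. ]), array([-12.8, -12.7,  80. ])]
13.4 75 [407. 364.]
12.4 84 [408. 389.]
10.9 84 [408. 400.]
4.9 84 [408. 445.]
12.4 81 [408. 383.]
```

```bash
python3 -m jog '[[0.6,8,3,0,0,0,1],[0,6,0,0,0,0,1],[0,3,0,0,0,0,1],[0,1,0,0,0,0,1],[0,0,0,0,0,0,1]]'
python3 - <<'E'
from h import *
stat()
E
```

```text
time_s: 18.03
eef_pos: [0.52, 0.0672, 0.0808]
eef_rot: [0.704, -0.704, -0.061, 0.062]
wrist_force: [-0.5, 0.1, -0.7]
opening: 0.001
t 18.03 rigTCP [-10.    0.4  80.8] F_rig [ 0.15  0.51 -0.7 ] open 0.001
```

```bash
python3 -m jog '[[0,0,1.5,0,0,0,1],[0,0,1.5,0,0,0,1],[0,0,1,0,0,0,1],[0,0,1,0,0,0,1],[0,0,0,0,0,0,1]]'
python3 - <<'E'
from h import *
stat()
E
```

```text
time_s: 18.45
eef_pos: [0.5198, 0.072, 0.0818]
eef_rot: [-0.704, 0.704, 0.062, -0.062]
wrist_force: [0.4, 0.8, -0.3]
opening: -0.001
t 18.45 rigTCP [-5.2 -0.2 81.8] F_rig [ 0.68 -0.49 -0.28] open -0.001
```

```bash
python3 -m jog '[[0,0,1,0,0,0,1],[0,0,0.5,0,0,0,1],[0,0,0,0,0,0,1]]'
python3 - <<'E'
from h import *
stat()
E
```

```text
time_s: 18.7
eef_pos: [0.5196, 0.0731, 0.0817]
eef_rot: [-0.704, 0.705, 0.062, -0.062]
wrist_force: [1.4, -0.8, 0.6]
opening: 0.0
t 18.70 rigTCP [-4.  -0.2 81.7] F_rig [-1.02 -1.26  0.64] open 0.000
```

```bash
python3 -m jog '[[0,0,0.7,0,0,0,1],[0,0,0.7,0,0,0,1],[0,0,0,0,0,0,1]]'
python3 - <<'E'
from h import *
stat();snap('wrist','w24'); crop('w24',170,100,350,260,4.4,'w24c')
E
```

```text
time_s: 18.95
eef_pos: [0.5194, 0.0742, 0.0817]
eef_rot: [-0.704, 0.705, 0.062, -0.062]
wrist_force: [0.2, -4.3, 1.7]
opening: -0.002
t 18.95 rigTCP [-2.9 -0.2 81.7] F_rig [-4.31  0.56  1.72] open -0.002
```

View pics/w24c.png

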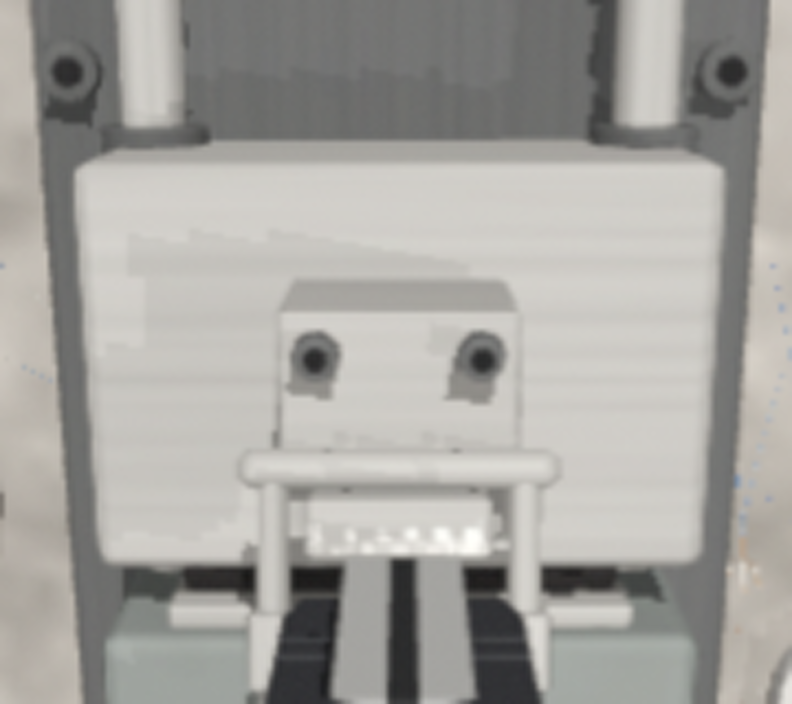

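```bash
python3 -m jog '[[0,0,0.7,0,0,0,1],[0,0,0,0,0,0,1]]'
python3 - <<'E'
from h import *
stat();g=lambda u,v:(170+u/4.4-.39,100+v/4.4-.39)
print('bar',w2r(onz('w24',*g(400,468),.0745)).round(1))
for v in (497,522,556): print(v,w2r(onz('w24',*g(400,v),.084)).round(1))
E
```

```text
time_s: 19.17
eef_pos: [0.5194, 0.0747, 0.0818]
eef_rot: [-0.704, 0.705, 0.062, -0.061]
wrist_force: [0.6, -6.4, 0.8]
opening: 0.002
t 19.17 rigTCP [-2.5 -0.3 81.8] F_rig [-6.38  0.58  0.79] open 0.002
bar [14.7 -0.1 74.5]
497 [14.4 -0.1 84. ]
522 [11.3 -0.1 84. ]
556 [ 7.1 -0.  84. ]
```

```bash
python3 -m jog '[[0,0,-3,0,0,0,1],[0,-10,-2,0,0,0,1],[0,-30,0,0,0,0,1],[0,-30,8,0,0,0,1],[0,-5,10,0,0,0,1],[0,0,10,0,0,0,1],[0,0,0,0,0,0,1],[0,0,0,0,0,0,1]]'
python3 - <<'E'
from h import *
h=lambda u,v:(190+u/9-.44,170+v/9-.44);s=lambda u,v:(200+u/7-.43,110+v/7-.43)
print('grip',w2r(tri([('sc20',*h(500,65)),('s18',*s(380,405))])).round(1))
stat();snap('wrist','w25'); crop('w25',170,70,350,330,3,'w25c'); snap('side','s25');crop('s25',200,110,300,210,7,'s25c');snap('scene','sc25');crop('sc25',190,170,270,250,9,'sc25c')
E
```

```text
time_s: 19.83
eef_pos: [0.5138, 0.0988, 0.1554]
eef_rot: [0.705, -0.704, -0.061, 0.063]
wrist_force: [-0.2, 0.3, 0.4]
opening: 0.004
grip [-51.5   2.8 129.4]
t 19.83 rigTCP [ 22.3   0.9 155.4] F_rig [0.29 0.1  0.35] open 0.004
```

View pics/s25c.png

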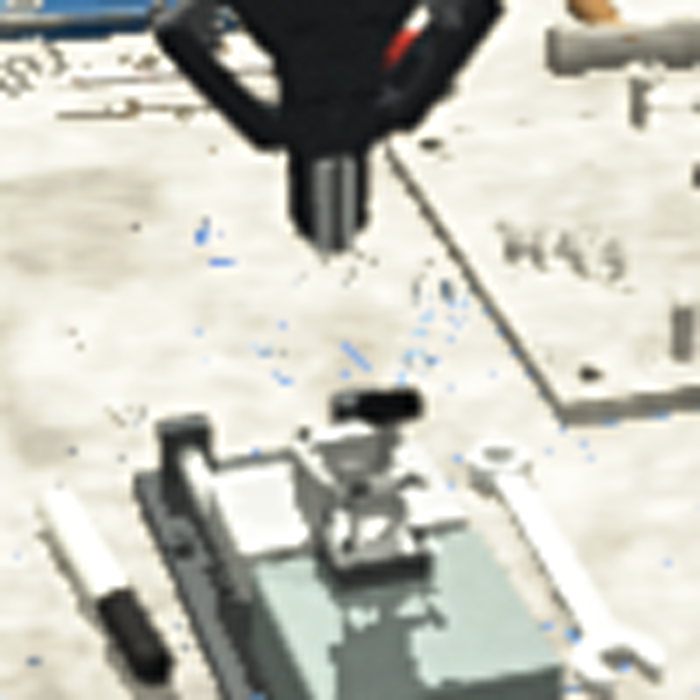

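View pics/sc25c.png

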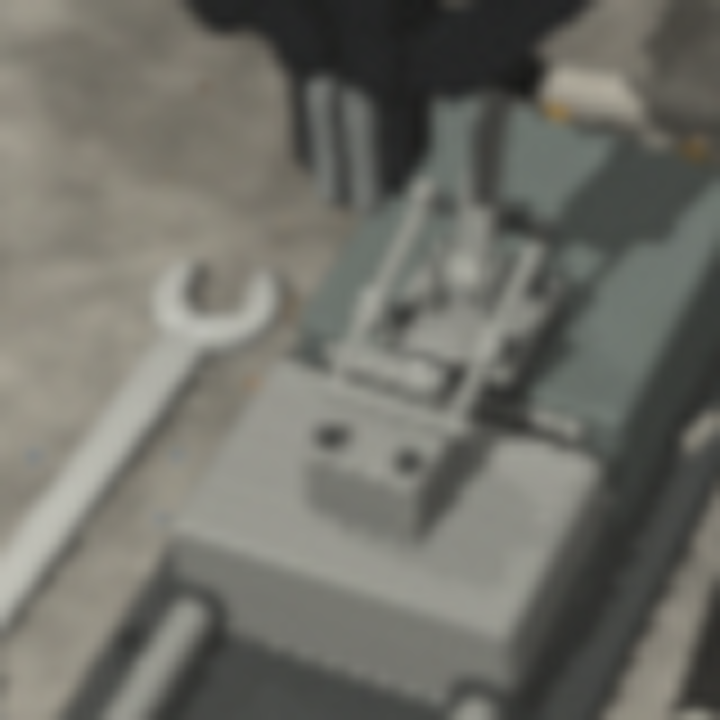

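View pics/w25c.png

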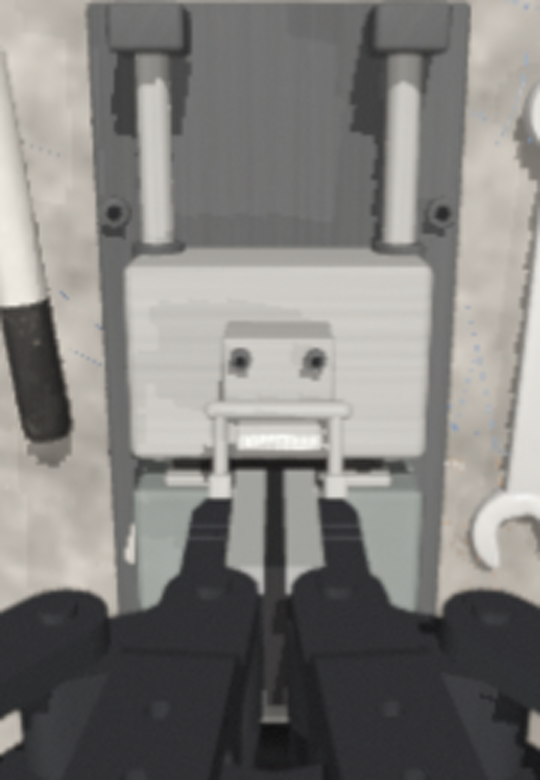

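```bash
python3 -m jog '[[0.5,0,-25,0,0,0,1],[0,0,-25,0,0,0,1],[0,15,0,0,0,0,1],[0,15,0,0,0,0,1],[0,13,0,0,0,0,1],[0,0,0,0,0,0,1]]'
python3 - <<'E'
from h import *
stat()
E
```

```text
time_s: 20.48
eef_pos: [0.5217, 0.0485, 0.11]
eef_rot: [0.705, -0.704, -0.059, 0.064]
wrist_force: [-0.8, 0.8, -0.1]
opening: -0.002
t 20.48 rigTCP [-28.6   2.1 110. ] F_rig [ 0.95  0.68 -0.11] open -0.002
```

```bash
python3 -m jog '[[0,0,-2,0,0,0,1],[0,0,-2,0,0,0,1],[0,0,-2,0,0,0,1],[0,0,-1,0,0,0,1],[0,0,0,0,0,0,1]]'
python3 - <<'E'
from h import *
stat()
E
```

```text
time_s: 20.9
eef_pos: [0.5257, 0.0422, 0.1141]
eef_rot: [0.705, -0.704, -0.062, 0.061]
wrist_force: [0.2, 3.6, -0.7]
opening: 0.002
t 20.90 rigTCP [-35.5  -0.7 114.1] F_rig [ 3.46 -0.88 -0.74] open 0.002
```

```bash
python3 -m jog '[[0,0.4,-1.5,0,0,0,1],[0,0.4,-1.5,0,0,0,1],[0,0.4,-1.5,0,0,0,1]]'
python3 - <<'E'
from h import *
stat()
E
```

```text
time_s: 21.15
eef_pos: [0.5264, 0.0377, 0.1125]
eef_rot: [0.705, -0.704, -0.062, 0.062]
wrist_force: [0.2, 4.0, 1.0]
opening: 0.002
t 21.15 rigTCP [-40.1  -0.6 112.5] F_rig [ 3.9  -0.91  0.96] open 0.002
```

```bash
python3 -m jog '[[0,0.5,-1.5,0,0,0,1],[0,0.5,-1.5,0,0,0,1],[0,0.5,-1.5,0,0,0,1]]'
python3 - <<'E'
from h import *
stat();snap('wrist','w26'); crop('w26',170,0,350,260,3,'w26c')
E
```

```text
time_s: 21.4
eef_pos: [0.527, 0.0332, 0.1108]
eef_rot: [0.705, -0.704, -0.062, 0.062]
wrist_force: [-1.1, 4.8, -0.9]
opening: 0.002
t 21.40 rigTCP [-44.7  -0.4 110.8] F_rig [ 4.91  0.21 -0.86] open 0.002
```

View pics/w26c.png

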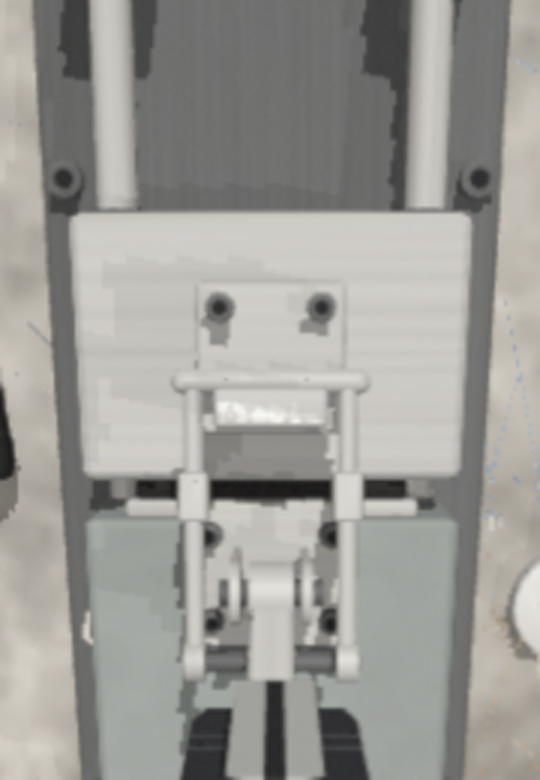

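Run:
```python
from h import *
crop('w26',220,115,310,160,8,'w26d')
g=lambda u,v:(170+u/3-.33,0+v/3-.33)
for z in (.0745,.08,.085,.09): print('bar',w2r(onz('w26',*g(174,381),z)).round(1),w2r(onz('w26',*g(368,381),z)).round(1))
for v in (395,402,428): print(v,w2r(onz('w26',*g(270,v),.084)).round(1))
print('head',[w2r(onz('w26',*g(270,v),.05)).round(1) for v in (213,474)],w2r(onz('w26',*g(270,519),.052)).round(1))
```

```text
bar [13.1 19.3 74.5] [ 12.9 -19.3  74.5]
bar [13.4 18.7 80. ] [ 13.3 -18.8  80. ]
bar [13.7 18.2 85. ] [ 13.6 -18.2  85. ]
bar [14.  17.6 90. ] [ 13.9 -17.7  90. ]
395 [11.   0.2 84. ]
402 [ 9.7  0.2 84. ]
428 [ 4.7  0.2 84. ]
head [array([47.3,  0.2, 50. ]), array([-9.8,  0.5, 50. ])] [-20.1   0.5  52. ]
```

View pics/w26d.png

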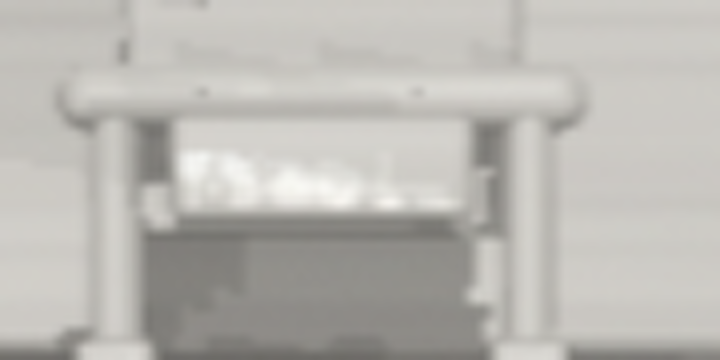

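Run:
```python
from h import *
stat();snap('scene','sc27');crop('sc27',210,190,260,230,14,'sc27c')
h=lambda p:((p-[210,190]+.46)*14).round()
for n,x,z in (('seat',13,74.5),('up',13.5,83)):
    for y in (18,-18): print(n,y,h(proj('sc27',r2w([x,y,z]))[0]))
for x,z in ((12.2,84),(4.7,84),(10.7,72)):
    for y in (11,-11): print('upr',x,z,y,h(proj('sc27',r2w([x,y,z]))[0]))
for y in (14.3,-14.3): print('plate front top',y,h(proj('sc27',r2w([32.7,y,72]))[0]))
```

```text
t 21.45 rigTCP [-45.   -0.4 110.7] F_rig [ 5.06 -0.33 -1.38] open 0.002
seat 18 [432. 384.]
seat -18 [217. 317.]
up 18 [429. 350.]
up -18 [212. 282.]
upr 12.2 84 11 [390. 326.]
upr 12.2 84 -11 [257. 285.]
upr 4.7 84 11 [410. 292.]
upr 4.7 84 -11 [278. 251.]
upr 10.7 72 11 [396. 371.]
upr 10.7 72 -11 [266. 330.]
plate front top 14.3 [356. 481.]
plate front top -14.3 [184. 425.]
```

View pics/sc27c.png

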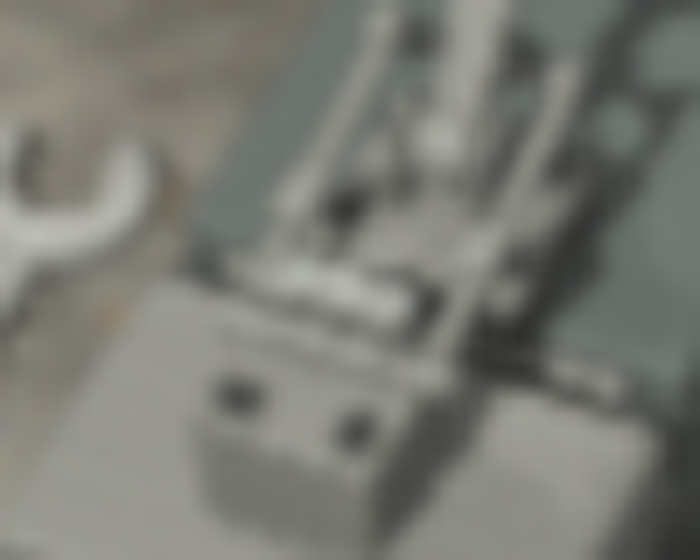

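```bash
python3 -m jog '[[0,0.7,-1.5,0,0,0,1],[0,0.7,-1.5,0,0,0,1],[0,0.7,-1.5,0,0,0,1]]'
python3 - <<'E'
from h import *
stat()
E
```

```text
time_s: 21.75
eef_pos: [0.5277, 0.0288, 0.1088]
eef_rot: [0.705, -0.704, -0.062, 0.062]
wrist_force: [-0.6, 6.2, 0.4]
opening: 0.0
t 21.75 rigTCP [-49.1  -0.3 108.8] F_rig [ 6.2  -0.48  0.39] open 0.000
```

```bash
python3 -m jog '[[0,0.8,-1.5,0,0,0,1],[0,0.8,-1.5,0,0,0,1],[0,0.8,-1.5,0,0,0,1]]'
python3 - <<'E'
from h import *
stat()
E
```

```text
time_s: 22.0
eef_pos: [0.5285, 0.0243, 0.1064]
eef_rot: [0.705, -0.704, -0.062, 0.062]
wrist_force: [-0.4, 5.9, 1.6]
opening: -0.0
t 22.00 rigTCP [-53.6  -0.3 106.4] F_rig [ 5.91 -0.69  1.57] open -0.000
```

```bash
python3 -m jog '[[0,0,3,0,0,0,1],[0,-8,2,0,0,0,1],[0,-18,0,0,0,0,1],[0,0,0,0,0,0,1],[0,0,-12,0,0,0,1],[0,0,-12,0,0,0,1],[0,0,0,0,0,0,1]]'
python3 - <<'E'
from h import *
stat();snap('scene','sc28');crop('sc28',180,130,280,230,7,'sc28c');snap('side','s28');crop('s28',200,110,300,210,7,'s28c')
E
```

```text
time_s: 22.58
eef_pos: [0.5322, 0.003, 0.132]
eef_rot: [-0.704, 0.705, 0.061, -0.061]
wrist_force: [-0.3, 0.2, -1.1]
opening: 0.001
t 22.58 rigTCP [-75.3  -0.2 132. ] F_rig [ 0.29  0.25 -1.12] open 0.001
```

View pics/sc28c.png

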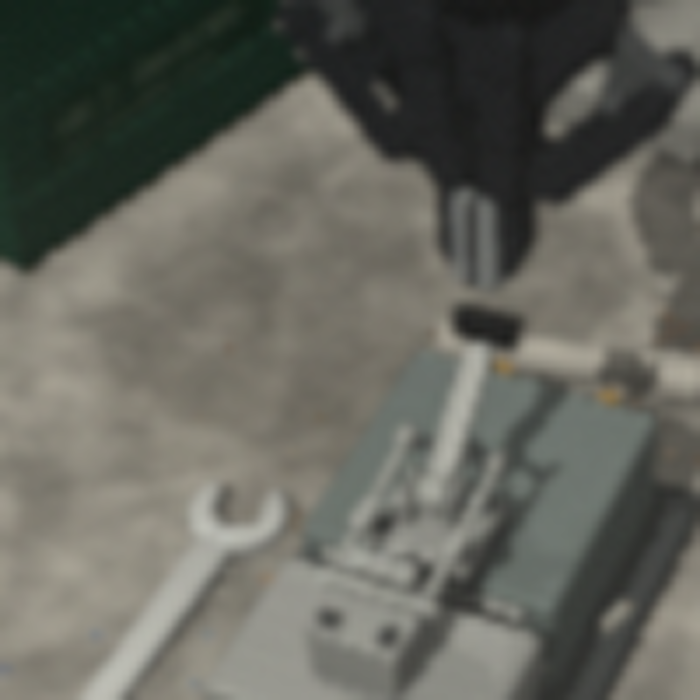

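View pics/s28c.png

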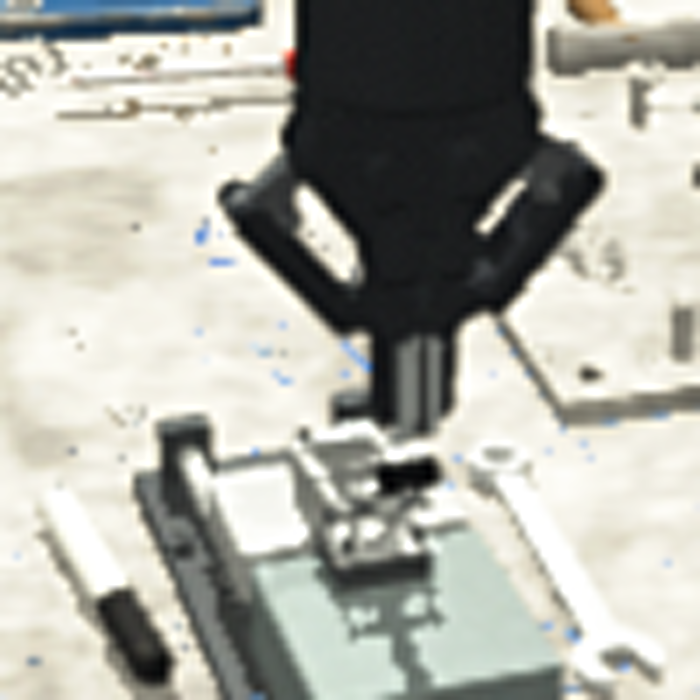

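```bash
python3 - <<'E'
from h import *
h=lambda u,v:(180+u/7-.43,130+v/7-.43);s=lambda u,v:(200+u/7-.43,110+v/7-.43)
print('grip',w2r(tri([('sc28',*h(488,326)),('s28',*s(408,476))])).round(1))
E
python3 -m jog '[[0,4,0,0,0,0,1],[0,3,0,0,0,0,1],[0,2,0,0,0,0,1],[0,2,0,0,0,0,1],[0,1,0,0,0,0,1],[0,0,0,0,0,0,1]]'
python3 - <<'E'
from h import *
stat()
E
```

```text
grip [-74.1   1.3 112.7]
time_s: 23.18
eef_pos: [0.5316, 0.0058, 0.12]
eef_rot: [0.704, -0.704, -0.062, 0.062]
wrist_force: [0.2, -0.3, -0.3]
opening: -0.001
t 23.18 rigTCP [-7.25e+01 -1.00e-01  1.20e+02] F_rig [-0.37 -0.19 -0.28] open -0.001
```

Now press down gently, following the bar −x.

```bash
python3 -m jog '[[0,1.5,-0.5,0,0,0,1],[0,1.5,-0.5,0,0,0,1],[0,1.5,-0.5,0,0,0,1],[0,1.5,-0.5,0,0,0,1]]'
python3 - <<'E'
from h import *
stat()
E
```

```text
time_s: 23.52
eef_pos: [0.533, 0.0028, 0.1153]
eef_rot: [-0.704, 0.705, 0.062, -0.061]
wrist_force: [-1.8, -3.6, 7.2]
opening: -0.002
t 23.52 rigTCP [-75.7  -0.9 115.3] F_rig [-3.23  2.44  7.23] open -0.002
```

```bash
python3 -m jog '[[0,1.5,-0.6,0,0,0,1],[0,1.5,-0.6,0,0,0,1],[0,1.5,-0.6,0,0,0,1]]'
python3 - <<'E'
from h import *
stat()
E
```

```text
time_s: 23.77
eef_pos: [0.5338, 0.0, 0.1114]
eef_rot: [-0.703, 0.706, 0.062, -0.061]
wrist_force: [-1.5, -5.0, 6.9]
opening: 0.002
t 23.77 rigTCP [-78.5  -1.2 111.4] F_rig [-4.64  2.39  6.92] open 0.002
```

```bash
python3 -m jog '[[0,1.5,-0.6,0,0,0,1],[0,1.5,-0.6,0,0,0,1]]'
python3 - <<'E'
from h import *
stat()
E
```

```text
time_s: 23.93
eef_pos: [0.5341, -0.0011, 0.1083]
eef_rot: [-0.703, 0.706, 0.063, -0.061]
wrist_force: [-0.3, -5.3, 6.6]
opening: 0.0
t 23.93 rigTCP [-79.6  -1.3 108.3] F_rig [-5.19  1.27  6.59] open 0.000
```

```bash
python3 -m jog '[[0,1.5,-0.6,0,0,0,1],[0,1.5,-0.6,0,0,0,1],[0,1.5,-0.5,0,0,0,1]]'
python3 - <<'E'
from h import *
stat()
E
```

```text
time_s: 24.18
eef_pos: [0.5344, -0.0023, 0.1035]
eef_rot: [-0.704, 0.705, 0.063, -0.061]
wrist_force: [1.3, -3.5, 4.6]
opening: 0.004
t 24.18 rigTCP [-80.9  -1.3 103.5] F_rig [-3.71 -0.66  4.59] open 0.004
```

```bash
python3 -m jog '[[0,1.5,-0.5,0,0,0,1],[0,1.5,-0.5,0,0,0,1],[0,1.5,-0.5,0,0,0,1]]'
python3 - <<'E'
from h import *
stat()
E
```

```text
time_s: 24.43
eef_pos: [0.5337, -0.0026, 0.098]
eef_rot: [-0.704, 0.704, 0.062, -0.061]
wrist_force: [0.9, -1.8, 2.9]
opening: -0.001
t 24.43 rigTCP [-81.1  -0.6  98. ] F_rig [-1.96 -0.54  2.94] open -0.001
```

```bash
python3 -m jog '[[0,1.5,-0.4,0,0,0,1],[0,1.5,-0.4,0,0,0,1],[0,1.5,-0.4,0,0,0,1]]'
python3 - <<'E'
from h import *
stat()
E
```

```text
time_s: 24.68
eef_pos: [0.5332, -0.0034, 0.0929]
eef_rot: [0.705, -0.704, -0.061, 0.062]
wrist_force: [1.7, -0.7, 1.8]
opening: 0.0
t 24.68 rigTCP [-81.8  -0.   92.9] F_rig [-0.94 -1.52  1.79] open 0.000
```

```bash
python3 -m jog '[[0,1.5,-0.3,0,0,0,1],[0,1.5,-0.3,0,0,0,1],[0,1.5,-0.3,0,0,0,1],[0,1,0,0,0,0,1]]'
python3 - <<'E'
from h import *
stat()
E
```

```text
time_s: 25.02
eef_pos: [0.5333, -0.0044, 0.0874]
eef_rot: [0.705, -0.704, -0.061, 0.062]
wrist_force: [0.3, -0.3, 1.3]
opening: 0.001
t 25.02 rigTCP [-82.8   0.1  87.4] F_rig [-0.33 -0.24  1.34] open 0.001
```

```bash
python3 -m jog '[[0,1,0,0,0,0,1],[0,1,0,0,0,0,1],[0,1,0,0,0,0,1],[0,1,0,0,0,0,1]]'
python3 - <<'E'
from h import *
stat();snap('wrist','w30'); crop('w30',170,0,350,260,3,'w30c')
E
```

```text
time_s: 25.35
eef_pos: [0.5334, -0.0045, 0.0837]
eef_rot: [0.704, -0.704, -0.061, 0.062]
wrist_force: [-0.4, -1.1, 1.3]
opening: -0.001
t 25.35 rigTCP [-82.9  -0.   83.7] F_rig [-0.99  0.54  1.3 ] open -0.001
```

View pics/w30c.png

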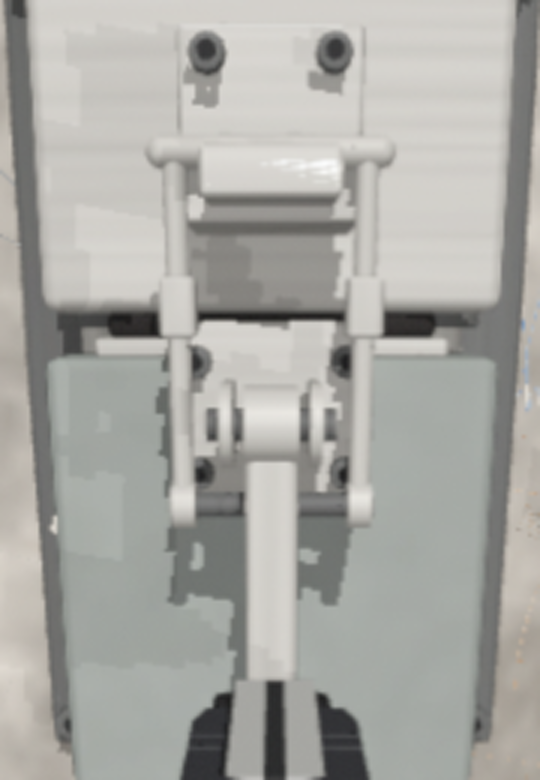

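```bash
python3 -m jog '[[0,1,0,0,0,0,1],[0,1,0,0,0,0,1],[0,1,0,0,0,0,1]]'
python3 - <<'E'
from h import *
stat()
E
```

```text
time_s: 25.65
eef_pos: [0.5338, -0.0046, 0.0811]
eef_rot: [-0.704, 0.704, 0.062, -0.062]
wrist_force: [-2.7, -0.2, 6.8]
opening: -0.001
t 25.65 rigTCP [-83.   -0.3  81.1] F_rig [0.3  2.64 6.78] open -0.001
```

```bash
python3 -m jog '[[0,1,0,0,0,0,1],[0,0.7,0,0,0,0,1],[0,0,0,0,0,0,1]]'
python3 - <<'E'
from h import *
stat()
E
```

```text
time_s: 25.9
eef_pos: [0.5341, -0.0047, 0.0803]
eef_rot: [-0.704, 0.705, 0.062, -0.061]
wrist_force: [-4.6, 0.6, 10.8]
opening: -0.0
t 25.90 rigTCP [-83.2  -0.6  80.3] F_rig [ 1.44  4.37 10.83] open -0.000
```

```bash
python3 -m jog '[[0.3,1,0,0,0,0,1],[0,0.8,0,0,0,0,1],[0,0,0,0,0,0,1]]'
python3 - <<'E'
from h import *
stat()
E
```

```text
time_s: 26.15
eef_pos: [0.5344, -0.0047, 0.0791]
eef_rot: [-0.704, 0.705, 0.062, -0.062]
wrist_force: [-5.6, 1.0, 16.3]
opening: -0.0
t 26.15 rigTCP [-83.2  -1.   79.1] F_rig [ 2.03  5.34 16.26] open -0.000
```

```bash
python3 -m jog '[[-0.5,0.7,0,0,0,0,1],[0,0,0,0,0,0,1]]'
python3 - <<'E'
from h import *
stat()
E
```

```text
time_s: 26.32
eef_pos: [0.5344, -0.0047, 0.0788]
eef_rot: [-0.704, 0.705, 0.062, -0.061]
wrist_force: [-5.9, 1.7, 17.3]
opening: -0.002
t 26.32 rigTCP [-83.2  -0.9  78.8] F_rig [ 2.76  5.47 17.25] open -0.002
```

```bash
python3 -m jog '[[0,0.5,0,0,0,0,1],[0,0,0,0,0,0,1]]'
python3 - <<'E'
from h import *
stat();snap('wrist','w31'); snap('side','s31');crop('s31',200,110,300,210,7,'s31c'); snap('scene','sc31');crop('sc31',190,150,290,250,7,'sc31c')
E
```

```text
time_s: 26.48
eef_pos: [0.5344, -0.0047, 0.0785]
eef_rot: [-0.704, 0.705, 0.062, -0.061]
wrist_force: [-6.4, 0.3, 19.4]
opening: -0.001
t 26.48 rigTCP [-83.3  -1.   78.5] F_rig [ 1.42  6.28 19.37] open -0.001
```

View pics/sc31c.png

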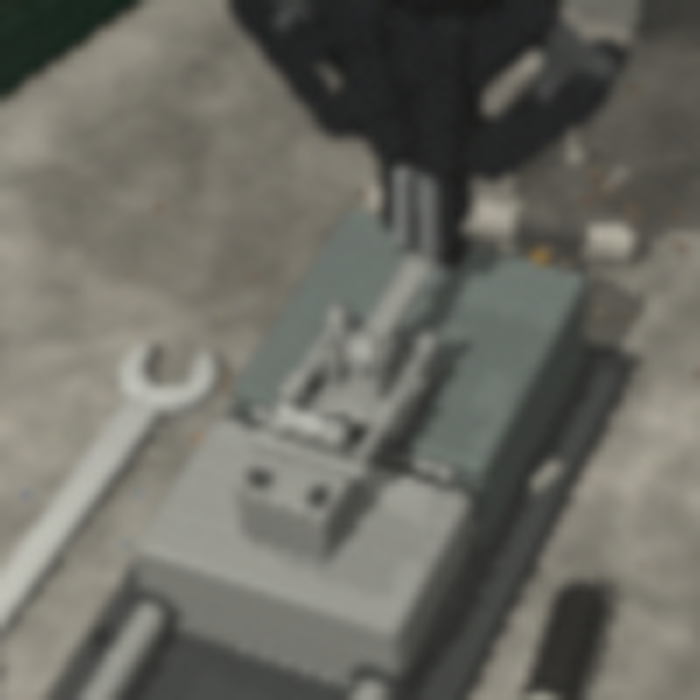

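View pics/s31c.png

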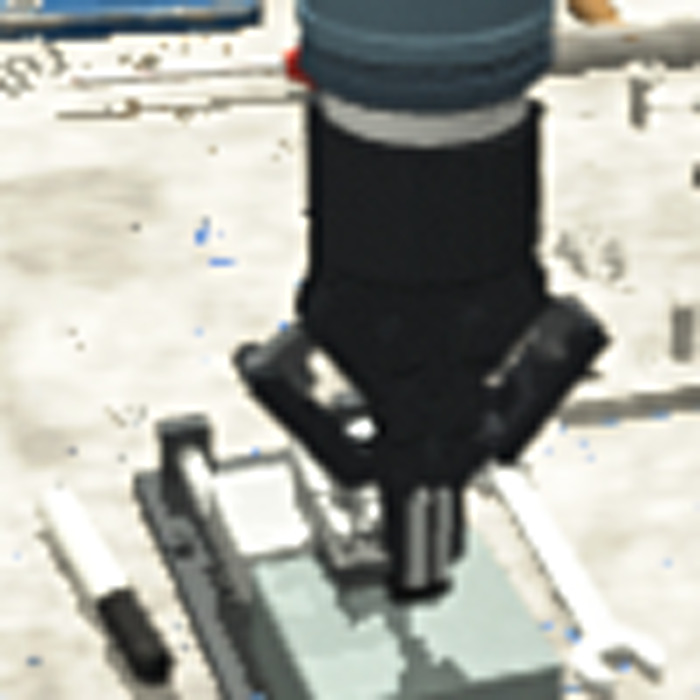

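```bash
python3 -m jog '[[0,0.5,0,0,0,0,1],[0,0,0,0,0,0,1]]'
python3 - <<'E'
from h import *
stat()
E
```

```text
time_s: 26.8
eef_pos: [0.5345, -0.0047, 0.0782]
eef_rot: [-0.704, 0.705, 0.062, -0.061]
wrist_force: [-6.8, 1.8, 20.8]
opening: 0.001
t 26.80 rigTCP [-83.3  -1.   78.2] F_rig [ 2.97  6.36 20.8 ] open 0.001
```

```bash
python3 -m jog '[[0,0.3,0,0,0,0,1],[0,0,0,0,0,0,1],[0,0,0,0,0,0,1]]'
python3 - <<'E'
from h import *
stat()
E
```

```text
time_s: 27.05
eef_pos: [0.5345, -0.0047, 0.0781]
eef_rot: [-0.704, 0.705, 0.062, -0.061]
wrist_force: [-6.5, 1.2, 21.3]
opening: -0.0
t 27.05 rigTCP [-83.3  -1.   78.1] F_rig [ 2.31  6.15 21.29] open -0.000
```

```bash
python3 -m jog '[[0,-1.5,0,0,0,0,1],[0,-1.5,0,0,0,0,1],[0,0,0,0,0,0,1]]'
python3 - <<'E'
from h import *
stat()
E
```

```text
time_s: 27.3
eef_pos: [0.534, -0.0047, 0.08]
eef_rot: [-0.704, 0.705, 0.062, -0.061]
wrist_force: [-4.3, 0.2, 10.8]
opening: -0.001
t 27.30 rigTCP [-83.2  -0.6  80. ] F_rig [ 1.    4.14 10.8 ] open -0.001
```

```bash
python3 -m jog '[[0,-1,0,0,0,0,1],[0,-1,0,0,0,0,1],[0,0,0,0,0,0,1]]'
python3 - <<'E'
from h import *
stat()
E
```

```text
time_s: 27.55
eef_pos: [0.5338, -0.0046, 0.0812]
eef_rot: [-0.704, 0.704, 0.062, -0.061]
wrist_force: [-2.0, -0.3, 6.2]
opening: 0.001
t 27.55 rigTCP [-83.   -0.3  81.2] F_rig [0.03 2.05 6.18] open 0.001
```

```bash
python3 -m jog '[[0,-2,0,0,0,0,1],[0,-10,0,0,0,0,1],[0,-30,0,0,0,0,1],[0,-30,0,0,0,0,1],[0,-10,-30,0,0,0,1],[0,0,-30,0,0,0,1],[0,0,0,0,0,0,1],[0,0,0,0,0,0,1]]'
python3 - <<'E'
from h import *
stat();snap('wrist','w32');crop('w32',170,40,350,280,3,'w32c'); snap('side','s32');crop('s32',200,130,300,230,7,'s32c'); snap('scene','sc32');crop('sc32',190,150,290,250,7,'sc32c')
E
```

```text
time_s: 28.22
eef_pos: [0.5441, -0.0648, 0.163]
eef_rot: [0.705, -0.704, -0.061, 0.061]
wrist_force: [-0.7, 0.6, -0.3]
opening: -0.002
t 28.22 rigTCP [-144.1    0.3  163. ] F_rig [ 0.67  0.56 -0.33] open -0.002
```

View pics/w32c.png

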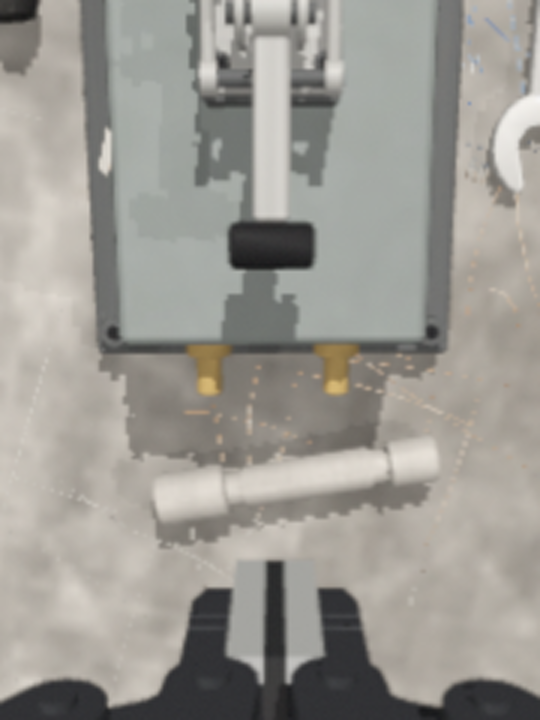

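View pics/s32c.png

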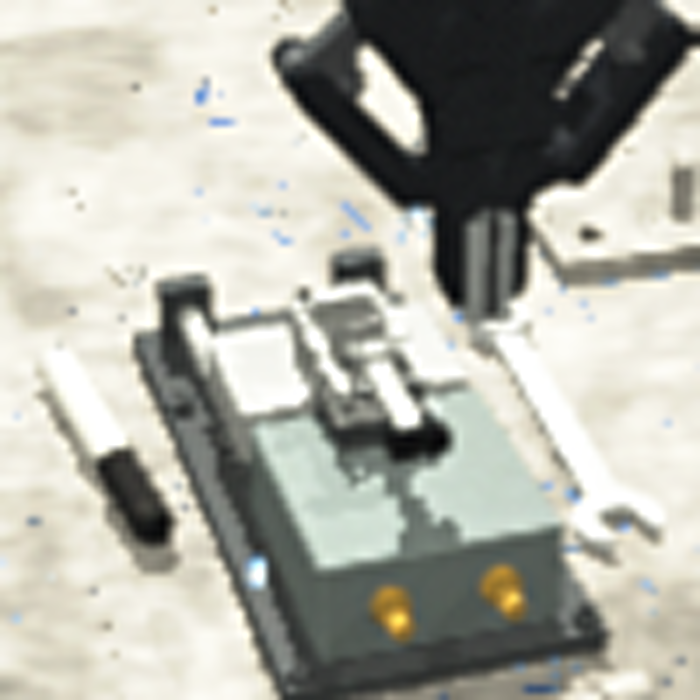

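View pics/sc32c.png

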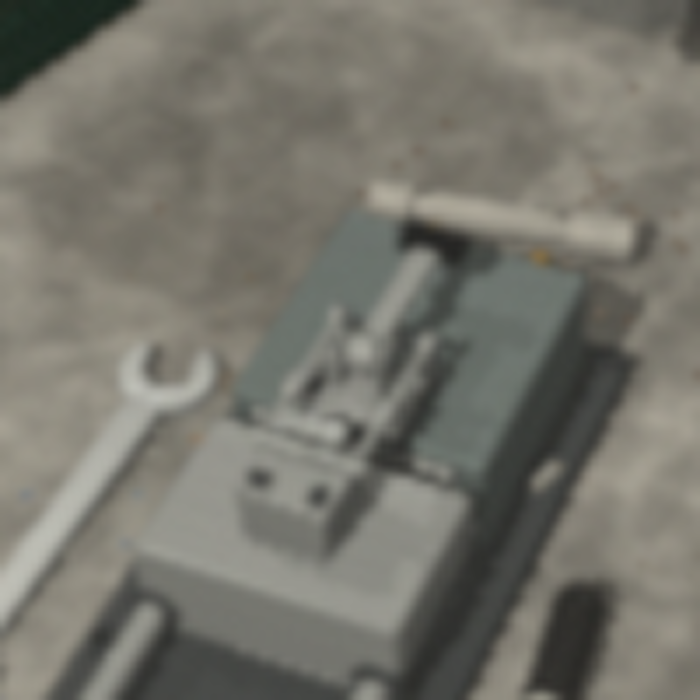

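```bash
python3 -m jog '[[0,0,28,0,0,0,1],[0,0,28,0,0,0,1],[0,25,0,0,0,0,1],[0,25,0,0,0,0,1],[0,22,0,0,0,0,1],[0,5,0,0,0,0,1],[0,0,0,0,0,0,1],[0,0,0,0,0,0,1]]'
python3 - <<'E'
from h import *
stat()
E
```

```text
time_s: 29.03
eef_pos: [0.5343, -0.0081, 0.0859]
eef_rot: [0.704, -0.704, -0.062, 0.062]
wrist_force: [0.2, 0.3, -0.7]
opening: 0.003
t 29.03 rigTCP [-86.6  -0.3  85.9] F_rig [ 0.22 -0.21 -0.68] open 0.003
```

```bash
for k in 1; do python3 -m jog '[[0,1,0,0,0,0,1],[0,0,0,0,0,0,1]]';done; python3 -c "
from h import *
stat()"
```

```text
time_s: 29.2
eef_pos: [0.5352, -0.0088, 0.0857]
eef_rot: [-0.704, 0.705, 0.062, -0.061]
wrist_force: [-0.1, 0.8, -0.0]
opening: -0.0
t 29.20 rigTCP [-87.4  -1.   85.7] F_rig [ 0.84 -0.05 -0.04] open -0.000
```

```bash
for k in 1; do python3 -m jog '[[0,1,0,0,0,0,1],[0,0,0,0,0,0,1]]';done; python3 -c "
from h import *
stat()"
```

```text
time_s: 29.37
eef_pos: [0.5346, -0.0088, 0.084]
eef_rot: [-0.704, 0.705, 0.062, -0.061]
wrist_force: [-0.9, 0.1, -0.8]
opening: 0.001
t 29.37 rigTCP [-87.3  -0.4  84. ] F_rig [ 0.23  0.83 -0.78] open 0.001
```

```bash
for k in 1; do python3 -m jog '[[0,1,0,0,0,0,1],[0,0,0,0,0,0,1],[0,0,0,0,0,0,1]]';done; python3 -c "
from h import *
stat()"
```

```text
time_s: 29.62
eef_pos: [0.5341, -0.0086, 0.0824]
eef_rot: [0.704, -0.704, -0.062, 0.062]
wrist_force: [-0.3, -0.2, 0.2]
opening: 0.001
t 29.62 rigTCP [-87.    0.   82.4] F_rig [-0.18  0.34  0.17] open 0.001
```

```bash
for k in 1; do python3 -m jog '[[0,0.7,0,0,0,0,1],[0,0,0,0,0,0,1],[0,0,0,0,0,0,1]]';done; python3 -c "
from h import *
stat()"
```

```text
time_s: 29.87
eef_pos: [0.5343, -0.0086, 0.0819]
eef_rot: [-0.704, 0.704, 0.062, -0.062]
wrist_force: [-0.6, -0.2, 2.6]
opening: -0.003
t 29.87 rigTCP [-87.1  -0.1  81.9] F_rig [-0.05  0.61  2.59] open -0.003
```

```bash
for k in 1; do python3 -m jog '[[0,0.7,0,0,0,0,1],[0,0,0,0,0,0,1],[0,0,0,0,0,0,1]]';done; python3 -c "
from h import *
stat()"
```

```text
time_s: 30.12
eef_pos: [0.5344, -0.0086, 0.0814]
eef_rot: [-0.704, 0.704, 0.062, -0.062]
wrist_force: [-1.9, 0.4, 5.6]
opening: -0.002
t 30.12 rigTCP [-87.1  -0.2  81.4] F_rig [0.71 1.82 5.63] open -0.002
```

```bash
for k in 1; do python3 -m jog '[[0,0.7,0,0,0,0,1],[0,0,0,0,0,0,1],[0,0,0,0,0,0,1]]';done; python3 -c "
from h import *
stat()"
```

```text
time_s: 30.37
eef_pos: [0.5345, -0.0087, 0.081]
eef_rot: [-0.704, 0.705, 0.062, -0.061]
wrist_force: [-3.0, -0.7, 7.6]
opening: 0.001
t 30.37 rigTCP [-87.2  -0.3  81. ] F_rig [-0.1   3.12  7.57] open 0.001
```

```bash
python3 -m jog '[[0,-3,0,0,0,0,1],[0,-15,0,0,0,0,1],[0,-30,0,0,0,0,1],[0,-30,20,0,0,0,1],[0,-10,30,0,0,0,1],[0,0,20,0,0,0,1],[0,0,0,0,0,0,1],[0,0,0,0,0,0,1]]'
python3 - <<'E'
from h import *
stat();snap('wrist','w33');crop('w33',170,40,350,280,3,'w33c')
E
```

```text
time_s: 31.03
eef_pos: [0.5217, 0.0612, 0.1682]
eef_rot: [-0.704, 0.704, 0.062, -0.062]
wrist_force: [0.0, -0.0, -0.2]
opening: -0.002
t 31.03 rigTCP [-16.2  -0.2 168.2] F_rig [-0.02 -0.02 -0.2 ] open -0.002
```

View pics/w33c.png

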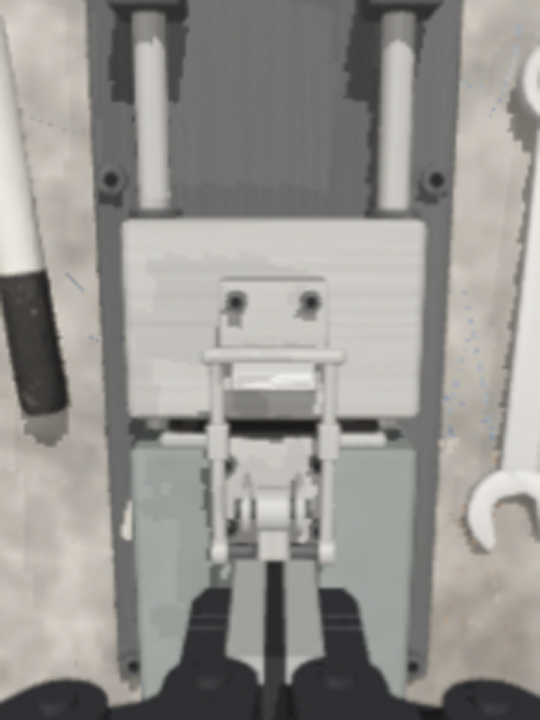

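```bash
python3 -c "
from h import *
stat();hand_in();stat()"
```

```text
t 31.08 rigTCP [-1.700e+01 -1.000e-01  1.679e+02] F_rig [-0.41  0.08 -0.02] open -0.002
the job is handed in; nothing more can be done
the job is handed in; nothing more can be done
```

The rig is closed as far as I could check, and I handed the job in at about 31 s with the robot clear. I never measured the bail's pull directly. No verdict was reported.

**What I did**
- I tipped the lever forward and laid the bail's cross bar on the keeper floor.
- I pushed the bar back under the lip at up to about 21 N. I then nudged the keeper outward until the bar sat snug against it.
- I swung the lever back and pressed it down past its centre onto its stop.

**What the last checks showed**
- **Bail:** the last pictures show the bar hooked behind the upright.
- **Lever:** I pressed it on its stop at about 22 N. When I touched it again afterwards, it met the finger at the same height with the same stiffness, so it had not sprung back. The wrist camera and touch cannot settle 0.02 rad on their own.
- **Head:** it looked shut to within about 1 mm in the camera measurements, taken partway through the lever swing. I did not re-measure it at the end.
- **Forces:** the largest push I read on any part was about 22 N, with readings only at the end of each move.
- **Bystanders:** the spanner, plug gauge and marker were not touched and look unmoved in the pictures.

**What is uncertain or disagreed**
- **Clamp force:** I estimate at least 17 N from how far the bail's legs are stretched, against the 12 N needed.
- **Camera fits:** the two fixed cameras and the wrist camera disagreed on the rig's position. The fixed cameras were up to about 15 mm apart on one plate corner, and the wrist fit came out about 2 mm from theirs. I relied on the wrist camera and touch.

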